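# Set the tilting drying board and stand the spatulas out to dry

### The arm

A 6-joint arm with a two-finger parallel gripper is mounted at the origin on the work surface. World frame = base frame: x ahead of the robot, y to its left, z up, the work surface at z = 0. Lengths are in mm, angles in rad, forces in N, time in s.
With the tool pointing down it reaches from about 275 to 750 mm from the base axis. Payload 10.2 kg.
Tool frame: the origin (TCP) lies at the centre of the arm's flange, where the gripper is bolted on; the fingertips stand 173 mm ahead of it and the grasp point (between the pads) lies 155 mm ahead of it; z points along the fingers, y is the line along which they close (so a half turn about z gives the same grasp; the last joint's range is limited). The gripper opens to 85 mm and grips with 20 to 120 N. Pads are 22 mm wide; open, the fingers measure 114 mm over their backs; the gripper's body (76 mm by 85 mm) begins 54 mm behind the grasp point. The pads swing forward as they close: fully open they stand 13 mm farther back than shut.
Start: joints at [-0.223, 0.313, 1.498, -0, 1.331, -0.223], TCP at [525.007, -0.014, 404.694] pointing down, gripper open.
Joint ranges: [-2.94, 2.94], [-0.97, 2.17], [0.19, 2.56], [-1.23, 4.37], [0.02, 3.11], [-2.88, 2.88]. Speed limits (rad/s): [2.39, 2.39, 3.01, 3.14, 3.14, 3.14].

### API

Orientations are given as a unit quaternion [w, x, y, z].
In Python, from rig import status, capture, camera_info, ticket gives the robot as it stands.
- The arm moves only by the shell command python3 -m crank 'ROWS' [FORCE]. ROWS is JSON, a list of rows, each a list of 7 numbers: the shift along the tool's x, y, z as a fraction of full scale, then the turn, a rotation vector about the tool's x, y, z as a fraction of full scale, then the closure, from 0 (fully open) to 1 (shut). A call has 1 to 12 rows; each row is the pose to reach, as a shift and turn from the pose commanded when the call began, along the tool's axes at that moment; what a row does not reach only later rows make up. Full scale, the value 1, is 0.1 m for a shift and 45 degrees for a turn. A row lasts 1/10 s, in which the tool goes at most 50 mm and 8.59 degrees, less where a joint would pass 70% of its speed; a pose out of reach is approached as far as the arm can. A call with a number of a shift or a turn outside -1 to 1 is refused whole. A call with a gripper value outside its range is refused whole. The fingers move at their own pace and stop on an object; FORCE is the grip in N (left out, the last holds). Time passes only in rows, so rows that repeat a pose let the fingers close. It gives the time, the measured TCP pose, the force, the opening and the grip force at its end, in the units of the state.
- status.sense(): the state, without advancing time (a new reading comes with each control period).
- capture(name): name is "scene" or "side" or "wrist"; returns (picture, depth): 420x560x3 uint8, red, green, blue; 420x560 float32, mm along the optical axis (not along the pixel's ray), 0 where there is no reading.
- camera_info(name): a dict with "K" (3x3 intrinsics, pixels), "camera_from_world" (4x4, takes a point from world to camera coordinates). Camera axes: x right, y up, looking along -z (the intrinsics and any distortion apply to the point x, -y, -z); pixel columns grow to the right and rows downward; lengths in mm; the calibration is good to about 2 mm. A picture is of the moment at which its call begins: read the wrist's pose just before it. camera_info takes no time and is no camera call; for the wrist camera it gives the pose at the moment of the call.
- ticket.finish_job(): hands the job in; it is judged then, once.
The state is a dict: "time_s": time; "joints": joint angles; "dq": joint speeds; "tau": joint torques, N m; "eef_pos": TCP position; "ee_rot": TCP orientation; "force": force on the tool from outside, world axes, zero at the start; "wrist_torque": the same for the moment, N m; "grip_width": opening from 0.0 (shut) to 1.0 (fully open); "grip_force": force on a finger pad.
Only numpy, scipy, OpenCV 4.12 (cv2) and the standard library are available. Lean on these libraries where they do the work, as an engineer would, in place of code of your own. Each camera call takes 0.05 s, during which the arm holds its last target. There are 200 camera calls.

### The job

The drying board is propped too steeply: lift it past its top notch so that the pawl tips over, lower it fully flat, then raise it again and leave it propped in the second notch from the bottom. Then take every wooden spatula out of the caddy and stand it on the board's bottom ledge, head up and leaning back flat against the board. Do not knock over the caddy or any of the things standing about.

Things in the scene. Friction and masses are not known exactly. Their poses are not given: they have to be found in the camera images.
- stand: fixed stand of the tilting drying board. Origin on the worktop under the middle of the hinge line; x along the hinge, which is 70 mm above the worktop; z up; -y is the front (drip tray); the board lies on the +y side when flat and faces -y when raised. Ratchet at the +x end: x 135 to 178 mm, y -105 to 70 mm, up to 170 mm high. Rails to y = 220 mm.
- board (a joint): board angle, rad: 0 flat, grows as the bar is raised (stop 1.52). Notches hold it at 0.715 (1st), 0.87 (2nd), 1.026, 1.183 (top): lift 0.05 to 0.1 above, let down. Engaged, it can only go up. Above 1.38 the pawl tips over and the board can go all the way down; below 0.08 the pawl is tipped back in and the notches work again. Board 0.75 kg, sinks in about 1 s if let go free.
- pawl (a joint): black ratchet pawl with a round weight on top, rad: 0 to 0.12 = engaged with the teeth; 0.73 = tipped over, out of the teeth. It falls to one side or the other by its weight (balance at 0.29).
- board_ref (a point): on the board's face, middle of its hinge edge; x along the hinge, y up the board to the bar, z out of the face. Face 260 mm wide (x), 200 long (y 0 to 200), 8 thick. Along y = 0 a ledge stands 22 mm above the face; dividers 4 mm thick, 21 high, y 0 to 50, at x = -128, -64, 0, 64, 128 make four bays, middles at x = -97, -32, 32, 97.
- board_bar (a point): middle of the board's steel lifting bar, 12 mm round, 120 mm long between its arms, parallel to the hinge: 245 mm from the hinge line up the board, 12 mm below the board's mid-plane, 45 mm beyond the board's edge. Axes of the board. 58 mm above the worktop when flat.
- caddy: loose steel caddy, 0.95 kg: base plate 70 x 176 mm, 8 mm thick, with a row of four upright square cups along its y axis at y = -63, -21, 21, 63 mm; each 33 mm outside, 23 mm inside, inner floor 11 mm and rim 98 mm above the worktop. Origin at the centre of the underside, z up.
- utensil1: flat wooden spatula, 210 mm long, about 60 g; a start may have fewer than four, the others are absent. Origin at the centre of the handle's end (foot); z runs up along it to the head. Handle 16 mm (x) by 14 mm (y) up to z = 130 mm, head 30 mm wide (x) by 11 mm thick (y) from z = 120 to 210 mm. At the start it stands in a cup of the caddy, head up.
- utensil1_head (a point): middle of the head of utensil1, 185 mm from its foot; axes of the utensil.
- utensil2: flat wooden spatula, 210 mm long, about 60 g; a start may have fewer than four, the others are absent. Origin at the centre of the handle's end (foot); z runs up along it to the head. Handle 16 mm (x) by 14 mm (y) up to z = 130 mm, head 30 mm wide (x) by 11 mm thick (y) from z = 120 to 210 mm. At the start it stands in a cup of the caddy, head up.
- utensil2_head (a point): middle of the head of utensil2, 185 mm from its foot; axes of the utensil.
- utensil3: flat wooden spatula, 210 mm long, about 60 g; a start may have fewer than four, the others are absent. Origin at the centre of the handle's end (foot); z runs up along it to the head. Handle 16 mm (x) by 14 mm (y) up to z = 130 mm, head 30 mm wide (x) by 11 mm thick (y) from z = 120 to 210 mm. At the start it stands in a cup of the caddy, head up.
- utensil3_head (a point): middle of the head of utensil3, 185 mm from its foot; axes of the utensil.
- utensil4: flat wooden spatula, 210 mm long, about 60 g; a start may have fewer than four, the others are absent. Origin at the centre of the handle's end (foot); z runs up along it to the head. Handle 16 mm (x) by 14 mm (y) up to z = 130 mm, head 30 mm wide (x) by 11 mm thick (y) from z = 120 to 210 mm. At the start it stands in a cup of the caddy, head up.
- utensil4_head (a point): middle of the head of utensil4, 185 mm from its foot; axes of the utensil.
- mug: bystander: white mug, 80 mm across, 95 mm high; origin centre of underside, z up.
- mill: bystander: dark wooden pepper mill, 52 mm across, 140 mm high; origin centre of underside, z up.
- jar: bystander: glass jar with steel lid, 72 mm across, 110 mm high; origin centre of underside, z up.
- bowl: bystander: white bowl, 130 mm across, 55 mm high; origin centre of underside, z up.
- soap: bystander: clear soap bottle, 56 mm across, 150 mm high; origin centre of underside, z up.
There are look-alikes about, which are no part of the job. Leave any blue look-alike of the utensil1 alone.

How it is judged:
By the outcome, as a careful person would: the job done as asked, in the order asked, and still so for the second after the job is handed in, with the robot touching nothing.
Of utensil1, utensil2, utensil3, utensil4 only 3 to 4 are there at a start; the rules pass over those that are not, and their reading is None.
At some moment in a run one of caddy may be knocked a few centimetres aside while the robot is not near it.
Once in a run the grip may slacken for a moment while it holds something.
It also fails if it takes over 208 s, if anything falls off the work surface, if the arm or the gripper's body presses on something with over 40 N, if the wrist force passes 120 N, or if a joint passes its speed limit or range.

## Working session

There is one attempt and no reset: what is moved stays moved. The work goes in short steps, Python scripts to look and compute and a shell command to move; the robot and the scene stay as the last step left them, time stands still between calls to the robot, and variables do not carry over. Pictures are saved under pics/ and viewed, at most 14 in all, crops included, and the job is handed in when it is done.

```bash
ls; mkdir -p pics; cat > h.py <<'E'
import numpy as np, cv2, json
from rig import status, capture, camera_info
from scipy.spatial.transform import Rotation as R
def cam(name):
    i=camera_info(name); return np.array(i["K"]), np.array(i["camera_from_world"])
def cloud(name, d, kt=None):
    K,T=kt or cam(name); v,u=np.mgrid[0:d.shape[0],0:d.shape[1]]
    X=(u-K[0,2])/K[0,0]*d; Y=(v-K[1,2])/K[1,1]*d
    P=np.stack([X,-Y,-d,np.ones_like(d)],-1)@np.linalg.inv(T).T
    return P[...,:3]
def proj(name,p,kt=None):
    K,T=kt or cam(name); c=T[:3,:3]@np.array(p,float)+T[:3,3]; q=K@np.array([c[0],-c[1],-c[2]]); return q[:2]/q[2]
def grab(name,f=None):
    kt=cam(name); p,d=capture(name)
    if f: cv2.imwrite(f"pics/{f}.png",p[...,::-1])
    return p,d,cloud(name,d,kt)
def rot(s): q=s["ee_rot"]; return R.from_quat([q[1],q[2],q[3],q[0]])
def rel(p,Rm=None,s=None):
    """shift (units) and turn (units) to take TCP to p, Rm from present"""
    s=s or status.sense(); r=rot(s)
    sh=r.inv().apply(np.array(p)-s["eef_pos"])/100
    t=(r.inv()*Rm).as_rotvec()/np.deg2rad(45) if Rm is not None else np.zeros(3)
    return np.round(sh,3),np.round(t,3)
E
python3 - <<'E'
from h import *
s=status.sense(); print({k:np.round(v,3).tolist() for k,v in s.items()})
for n in ("scene","side","wrist"):
    p,d,c=grab(n,n+"0"); K,T=cam(n); print(n,K.round(1).tolist(),np.linalg.inv(T).round(2).tolist(),(d==0).mean())
    np.savez(f"{n}0.npz",p=p,d=d,c=c)
E
```

```text
pics
{'time_s': 0.0, 'joints': [-0.223, 0.313, 1.498, -0.0, 1.331, -0.223], 'dq': [0.002, 0.001, 0.001, -0.001, -0.001, 0.0], 'tau': [-0.001, -41.226, -25.974, -0.0, 0.004, -0.0], 'eef_pos': [524.95, 0.007, 404.116], 'ee_rot': [-0.001, 0.707, 0.707, -0.0], 'force': [0.322, -0.225, 0.603], 'wrist_torque': [0.051, 0.051, -0.002], 'grip_force': 0.0, 'grip_width': 0.999}
scene [[380.2, 0.0, 280.2], [0.0, 380.2, 210.1], [0.0, 0.0, 1.0]] [[0.23, -0.61, 0.76, 1355.83], [0.97, 0.15, -0.17, -204.57], [-0.01, 0.78, 0.63, 787.95], [0.0, 0.0, 0.0, 1.0]] 0.004047619047619047
side [[491.3, 0.0, 287.5], [0.0, 491.3, 212.0], [0.0, 0.0, 1.0]] [[0.94, -0.2, 0.28, 901.36], [0.35, 0.6, -0.72, -932.69], [-0.02, 0.78, 0.63, 940.01], [0.0, 0.0, 0.0, 1.0]] 0.004187925170068027
wrist [[365.9, 0.0, 277.7], [0.0, 365.9, 203.5], [0.0, 0.0, 1.0]] [[1.0, -0.0, 0.0, 525.01], [0.0, 0.95, 0.31, 79.87], [-0.0, -0.31, 0.95, 372.77], [0.0, 0.0, 0.0, 1.0]] 0.003979591836734694
```

View pics/scene0.png

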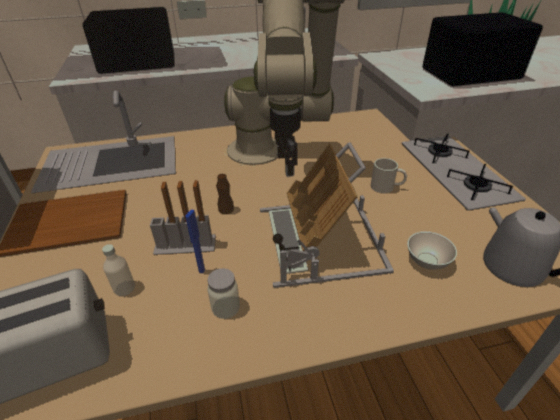

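View pics/side0.png

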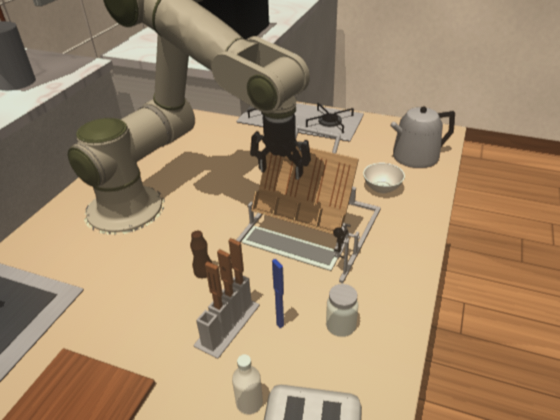

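The scene shows the caddy with three brown spatulas (around (185,205)), the blue look-alike beside it at (195,240), and the board steep at (325,195) with its bar at (350,163). Its ratchet and pawl are nearest the camera, at (290,250).

```bash
python3 - <<'E'
from h import *
H=np.full((600,800),-1.); I=np.zeros((600,800,3),np.uint8)
P=[];C=[]
for n in ("scene","side","wrist"):
    z=np.load(n+"0.npz"); ok=z["d"]>0; P.append(z["c"][ok]);C.append(z["p"][ok])
P=np.vstack(P);C=np.vstack(C); np.savez("all.npz",P=P,C=C)
o=np.argsort(P[:,2]); P=P[o];C=C[o]
m=(P[:,2]<330)&(P[:,2]>-20); P=P[m];C=C[m]
u=(P[:,1]+450).astype(int); v=(P[:,0]-250).astype(int); k=(u>=1)&(u<799)&(v>=1)&(v<599)
for du in(0,1):
  for dv in (0,1): I[v[k]+dv,u[k]+du]=C[k]
for g in range(50,800,100): cv2.putText(I,str(g-450),(g,10),0,.35,(255,0,0)); I[::4,g]=(255,0,0)
for g in range(50,600,100): cv2.putText(I,str(g+250),(0,g),0,.35,(255,0,0)); I[g,::4]=(255,0,0)
cv2.imwrite("pics/top0.png",I[...,::-1])
# board plane: ransac on wood points in region
m=(P[:,0]>380)&(P[:,0]<800)&(P[:,1]>-60)&(P[:,1]<260)&(P[:,2]>90)&(P[:,2]<300)
Q=P[m]; c=C[m].astype(int); w=(c[:,0]-c[:,2]>40); Q=Q[w]; print(len(Q),Q.min(0),Q.max(0))
rng=np.random.default_rng(0); best=0
for _ in range(2000):
    a=Q[rng.choice(len(Q),3)]; nn=np.cross(a[1]-a[0],a[2]-a[0]); L=np.linalg.norm(nn)
    if L<500: continue
    nn/=L; inl=abs((Q-a[0])@nn)<2.5
    if inl.sum()>best: best=inl.sum(); bi=inl
q=Q[bi]; ce=q.mean(0); nn=np.linalg.svd(q-ce,full_matrices=False)[2][2]
if nn[2]<0: nn=-nn
print(best,nn,ce,"tilt",np.arccos(nn[2]),"heading of normal",np.degrees(np.arctan2(nn[1],nn[0])))
E
```

```text
32803 [418.31312034 -59.9963353   90.00066814] [717.57344803 178.40319238 296.08175921]
29500 [-0.06962042 -0.85026105  0.52173665] [592.72097845  89.59222845 159.93847113] tilt 1.0219109570158913 heading of normal -94.68100586364835
```

View pics/top0.png

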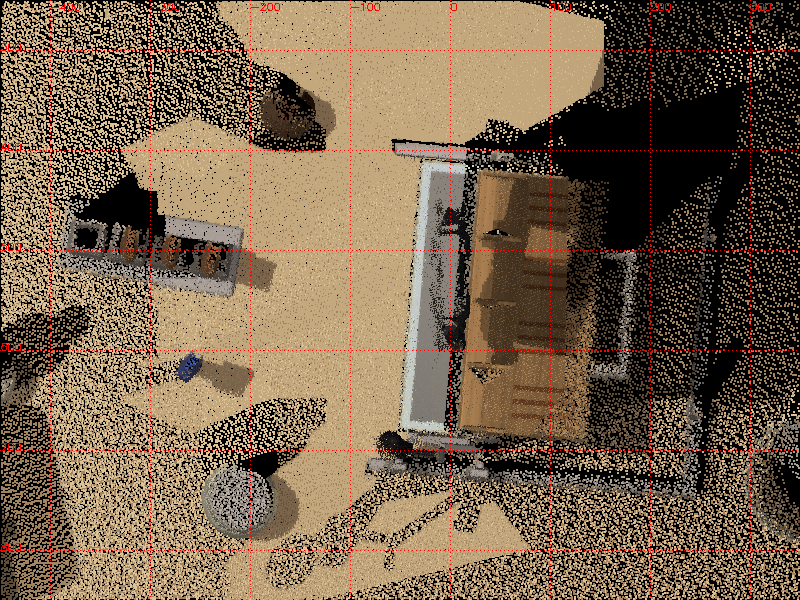

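The top view shows the board at about 1.02 rad (3rd notch) with the stand yawed about -4.7°. The caddy lies along y at x≈495, with spatulas at y≈-325, -285 and -240, and the bar is at about (570,175).

```bash
python3 - <<'E'
from h import *
z=np.load("all.npz"); P,C=z["P"],z["C"].astype(int)
yaw=np.radians(-4.68); ex=np.array([np.cos(yaw),np.sin(yaw),0]); ey=np.array([-np.sin(yaw),np.cos(yaw),0])
nn=np.array([-0.0696,-0.8503,0.5217]); ce=np.array([592.72,89.59,159.94])
th=1.026; u=ey*np.cos(th)+np.array([0,0,np.sin(th)])
# hinge y coord along ey
# n.(h-ce)=-4
hy0=None
n2=np.cross(ex,u)
A=n2@ey; hy=(-4+n2@ce-70*n2[2])/A
# lateral extents on face
d=P-(hy*ey+np.array([0,0,70])); bx=P@ex; by=d@u; bz=d@n2
m=(abs(bz-4)<3)&(by>60)&(by<190)
b=np.sort(bx[m]); print("hy",hy,"x pct",np.percentile(b,[.2,1,50,99,99.8]))
h,e=np.histogram(bx[m],np.arange(380,740,4)); print(list(zip(e[:-1].astype(int),h)))
# bar: points at by 235..255, bz about -12+
m=(by>225)&(by<262)&(bz>-25)&(bz<10)&(bx>400)&(bx<750); q=np.c_[bx,by,bz][m]
print("bar",m.sum(),np.percentile(q,[1,5,50,95,99],axis=0).round(1).tolist())
print("bartops by where bz",[ (k,np.median(by[m&(abs(bx-k)<8)]),np.median(bz[m&(abs(bx-k)<8)]),P[m&(abs(bx-k)<8)].mean(0).round(0).tolist()) for k in range(500,640,20) if (m&(abs(bx-k)<8)).any()])
# spatulas: reddish brown, z>110
w=(C[:,0]-C[:,2]>25)&(C[:,0]<140)&(P[:,2]>112)&(P[:,2]<235)&(P[:,1]<-190)&(P[:,0]>420)&(P[:,0]<570)
Q=P[w]; print(len(Q))
for lo,hi in((-350,-305),(-305,-262),(-262,-210)):
  s=Q[(Q[:,1]>lo)&(Q[:,1]<hi)]
  for a,b_ in((112,130),(150,190),(190,235)):
    t=s[(s[:,2]>a)&(s[:,2]<b_)]; 
    if len(t)>5:
      pc=np.percentile(t,[2,98],axis=0); r=cv2.minAreaRect(t[:,:2].astype(np.float32)); print(lo,a,len(t),pc.round(0).tolist(),"rect",np.round(r[0],1),np.round(r[1],1),round(r[2],1))
# caddy rim z 90..103 grey
w=(P[:,2]>92)&(P[:,2]<103)&(P[:,1]<-190)&(P[:,1]>-420)&(P[:,0]>430)&(P[:,0]<560)&(abs(C[:,0]-C[:,2])<25)
r=cv2.minAreaRect(P[w][:,:2].astype(np.float32)); print("rim",w.sum(),r)
w=(P[:,2]>5)&(P[:,2]<12)&(P[:,1]<-190)&(P[:,1]>-420)&(P[:,0]>430)&(P[:,0]<560)
r=cv2.minAreaRect(P[w][:,:2].astype(np.float32)); print("base",w.sum(),r)
w=(C[:,2]-C[:,0]>40)&(P[:,2]>5)&(P[:,2]<260)&(P[:,0]>500)&(P[:,0]<700)&(P[:,1]<-150); print("blue",P[w].min(0),P[w].max(0),np.median(P[w],0))
E
```

```text
hy 87.82799706054288 x pct [ 81.00217566 419.27627568 552.34056392 669.71745903 674.63157955]
[(np.int64(380), np.int64(0)), (np.int64(384), np.int64(0)), (np.int64(388), np.int64(0)), (np.int64(392), np.int64(0)), (np.int64(396), np.int64(0)), (np.int64(400), np.int64(0)), (np.int64(404), np.int64(0)), (np.int64(408), np.int64(0)), (np.int64(412), np.int64(4)), (np.int64(416), np.int64(466)), (np.int64(420), np.int64(640)), (np.int64(424), np.int64(657)), (np.int64(428), np.int64(651)), (np.int64(432), np.int64(635)), (np.int64(436), np.int64(716)), (np.int64(440), np.int64(677)), (np.int64(444), np.int64(638)), (np.int64(448), np.int64(732)), (np.int64(452), np.int64(693)), (np.int64(456), np.int64(692)), (np.int64(460), np.int64(696)), (np.int64(464), np.int64(739)), (np.int64(468), np.int64(722)), (np.int64(472), np.int64(741)), (np.int64(476), np.int64(735)), (np.int64(480), np.int64(738)), (np.int64(484), np.int64(750)), (np.int64(488), np.int64(748)), (np.int64(492), np.int64(758)), (np.int64(496), np.int64(753)), (np.int64(500), np.int64(789)), (np.int64(504), np.int64(780)),
[... 3157 characters left out ...]
.0]] rect [ 502.5 -280.4] [14.6 31.3] 77.1
-262 112 64 [[501.0, -248.0, 112.0], [518.0, -232.0, 128.0]] rect [ 510.3 -240.6] [17.9 16. ] 69.5
-262 150 229 [[492.0, -248.0, 151.0], [524.0, -232.0, 189.0]] rect [ 509.1 -240.7] [15.3 33.8] 75.8
-262 190 215 [[494.0, -249.0, 191.0], [524.0, -232.0, 222.0]] rect [ 509.3 -240.5] [15.5 32.5] 78.3
rim 635 ((499.7610168457031, -301.63775634765625), (161.23220825195312, 37.51881790161133), 80.77979278564453)
base 2527 ((502.4976806640625, -295.1010437011719), (193.2872772216797, 84.41090393066406), 78.08586883544922)
blue [ 504.17865635 -272.74479272    5.0742563 ] [ 631.08218971 -249.17539717  212.65671668] [ 614.14462418 -253.70760209   39.4707718 ]
```

```bash
cat >> h.py <<'E'
yaw=np.radians(-4.68); ex=np.array([np.cos(yaw),np.sin(yaw),0]); ey=np.array([-np.sin(yaw),np.cos(yaw),0]); ez=np.array([0,0,1.])
H=547.5*ex+87.8*ey+70*ez
def bar(th): return H+ey*(245*np.cos(th)+12*np.sin(th))+ez*(245*np.sin(th)-12*np.cos(th))
RB=R.from_matrix(np.c_[-ex,ey,-ez])   # tool down, closing along ey
E
python3 -m crank '[[0.9,0.2,-0.5,0,0,-0.95,0.4],[0.9,0.2,-0.5,0,0,-0.95,0.4],[0.9,0.2,-0.5,0,0,-0.95,0.4],[0.9,0.2,-0.5,0,0,-0.95,0.4],[0.9,0.2,-0.5,0,0,-0.95,0.4],[0.9,0.2,-0.5,0,0,-0.95,0.4],[0.9,0.2,-0.5,0,0,-0.95,0.4]]' 20
python3 - <<'E'
from h import *
print(bar(1.026)); print(rel(bar(1.026)+[0,0,225],RB)); print(status.sense()["joints"])
E
```

```text
time_s: 0.85
eef_pos: [545.0, 90.0, 454.5]
ee_rot: [-0.0, 0.403, 0.915, -0.0]
force: [-0.6, 0.7, 0.1]
grip_width: 0.596
grip_force: 0.0
[564.03513923 179.61141851 273.31312397]
(array([ 0.532,  0.746, -0.438]), array([-0.   , -0.   , -0.951]))
[-4.85635186e-02  3.44697192e-01  1.32473037e+00  3.14364091e-05
  1.47253867e+00 -7.90688523e-01]
```

```bash
python3 -m crank '[[0.53,0.75,-0.44,0,0,-0.95,0.4],[0.53,0.75,-0.44,0,0,-0.95,0.4],[0.53,0.75,-0.44,0,0,-0.95,0.4],[0.53,0.75,-0.44,0,0,-0.95,0.4],[0.53,0.75,-0.44,0,0,-0.95,0.4],[0.53,0.75,-0.44,0,0,-0.95,0.4],[0.53,0.75,-0.44,0,0,-0.95,0.4]]' 20
python3 - <<'E'
from h import *
s=status.sense()
print(rel(bar(1.026)+[0,0,155],RB)); p,d,c=grab("wrist","w1")
b=bar(1.026); print(proj("wrist",b+60*ex),proj("wrist",b-60*ex))
E
```

```text
time_s: 1.55
eef_pos: [564.1, 179.7, 498.6]
ee_rot: [-0.0, 0.042, 0.999, -0.0]
force: [-0.3, -0.3, 0.4]
grip_width: 0.599
grip_force: 0.0
(array([ 0.001, -0.001,  0.703]), array([-0.   , -0.   , -0.004]))
[277.40668531 320.4006303 ] [277.07703292 123.99522299]
```

View pics/w1.png

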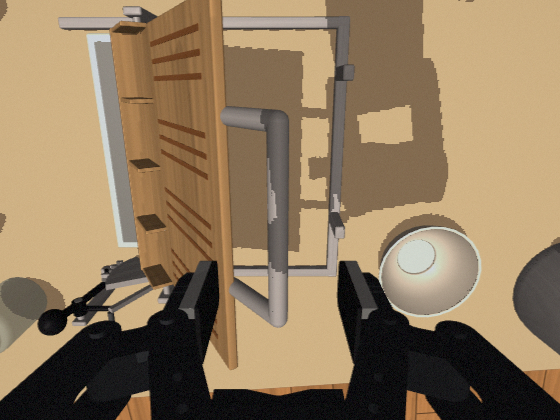

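The wrist view shows the bar at column 278, rows 118–322, centred between the fingers as predicted. I'll descend and grip.

```bash
python3 -m crank '[[0,0,0.3,0,0,0,0.4],[0,0,0.6,0,0,0,0.4],[0,0,0.7,0,0,0,0.4],[0,0,0.7,0,0,0,0.4],[0,0,0.7,0,0,0,1],[0,0,0.7,0,0,0,1],[0,0,0.7,0,0,0,1],[0,0,0.7,0,0,0,1],[0,0,0.7,0,0,0,1]]' 25
python3 - <<'E'
from h import *
p=status.sense()["eef_pos"]; b0=bar(1.026)
for t in (1.1,1.18,1.25,1.32,1.38,1.43,1.45): print(t,((bar(t)-b0)/100)@np.c_[-ex,ey,-ez])
E
```

```text
time_s: 2.5
eef_pos: [564.1, 179.9, 429.7]
ee_rot: [0.001, 0.039, 0.999, 0.0]
force: [1.7, 2.3, 5.6]
grip_width: 0.133
grip_force: 24.7
1.1 [ 3.57353036e-16 -1.54070150e-01 -9.58952579e-02]
1.18 [ 9.50628465e-16 -3.28106990e-01 -1.86442512e-01]
1.25 [ 5.20417043e-16 -4.85907589e-01 -2.54042394e-01]
1.32 [ 9.50628465e-16 -6.48049862e-01 -3.10439701e-01]
1.38 [ 3.05311332e-16 -7.89883070e-01 -3.49653010e-01]
1.43 [ 6.66133815e-16 -9.09700549e-01 -3.75785140e-01]
1.45 [ 4.16333634e-17 -9.57968187e-01 -3.84555256e-01]
```

```bash
python3 -m crank '[[0,-0.08,-0.05,0,0,0,1],[0,-0.15,-0.1,0,0,0,1],[0,-0.24,-0.14,0,0,0,1],[0,-0.33,-0.19,0,0,0,1],[0,-0.41,-0.22,0,0,0,1],[0,-0.49,-0.255,0,0,0,1]]'
python3 -m crank '[[0,-0.08,-0.03,0,0,0,1],[0,-0.16,-0.055,0,0,0,1],[0,-0.23,-0.075,0,0,0,1],[0,-0.3,-0.095,0,0,0,1],[0,-0.36,-0.11,0,0,0,1],[0,-0.42,-0.12,0,0,0,1],[0,-0.46,-0.13,0,0,0,1],[0,-0.46,-0.13,0,0,0,1],[0,-0.46,-0.13,0,0,0,1],[0,-0.46,-0.13,0,0,0,1]]'
python3 - <<'E'
from h import *
print(rel(bar(1.45)+[0,0,155],RB))
p,d,c=grab("side","s1"); 
u=proj("side",H+160*ex+60*ez); cv2.imwrite("pics/s1c.png",cv2.resize(p[110:290,200:440,::-1],None,fx=3,fy=3))
E
```

```text
time_s: 3.1
eef_pos: [560.0, 131.2, 455.6]
ee_rot: [0.001, 0.039, 0.999, 0.001]
force: [0.4, 5.1, 6.0]
grip_width: 0.126
grip_force: 25.3
time_s: 4.1
eef_pos: [556.5, 85.1, 467.7]
ee_rot: [0.0, 0.039, 0.999, 0.0]
force: [-1.0, 2.1, 5.9]
grip_width: 0.127
grip_force: 26.1
(array([ 0.002, -0.01 ,  0.009]), array([0.   , 0.001, 0.004]))
```

View pics/s1c.png

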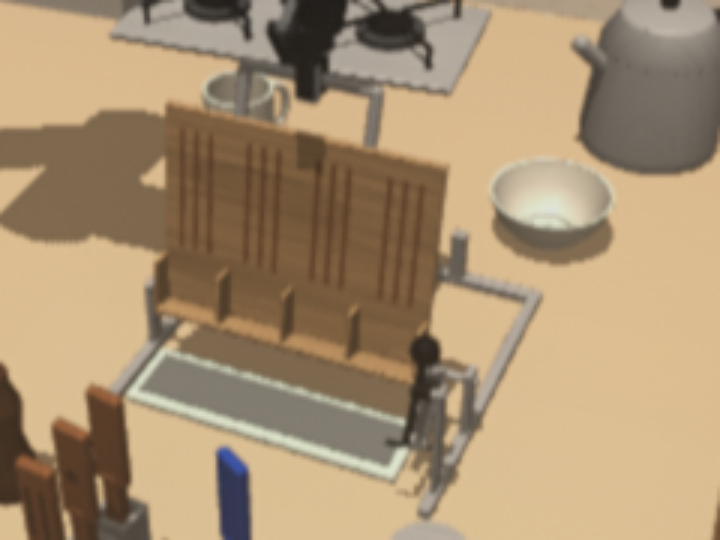

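```bash
cat >> h.py <<'E'
def pawl(p,c):
    q=(c-(H-70*ez)); X=q@ex;Y=q@ey;Z=c[...,2]; m=(X>118)&(X<185)&(Y>-130)&(Y<110)&(Z>95)&(Z<230)&(p.max(-1)<45)
    a=np.c_[X[m],Y[m],Z[m]]; t=a[a[:,2]>a[:,2].max()-25] if len(a) else a
    return len(a),np.median(t,0).round(0) if len(a) else None
E
python3 - <<'E'
from h import *
z=np.load("side0.npz");print(pawl(z["p"],z["c"]))
p,d,c=grab("side");print(pawl(p,c))
b0=bar(1.443)
for t in np.arange(1.4,-.03,-.05): print(round(t,2),(((bar(t)-b0)/100)@np.c_[-ex,ey,-ez])[1:].round(3))
E
```

```text
(0, None)
(0, None)
1.4 [0.103 0.021]
1.35 [0.222 0.05 ]
1.3 [0.34  0.086]
1.25 [0.455 0.128]
1.2 [0.568 0.175]
1.15 [0.679 0.227]
1.1 [0.787 0.286]
1.05 [0.892 0.349]
1.0 [0.993 0.418]
0.95 [1.091 0.492]
0.9 [1.186 0.57 ]
0.85 [1.276 0.653]
0.8 [1.362 0.741]
0.75 [1.443 0.833]
0.7 [1.52  0.928]
0.65 [1.592 1.028]
0.6 [1.659 1.13 ]
0.55 [1.72  1.236]
0.5 [1.776 1.345]
0.45 [1.827 1.457]
0.4 [1.872 1.571]
0.35 [1.911 1.687]
0.3 [1.945 1.805]
0.25 [1.972 1.925]
0.2 [1.994 2.046]
0.15 [2.009 2.167]
0.1 [2.018 2.29 ]
0.05 [2.022 2.412]
-0.0 [2.019 2.535]
```

```bash
python3 -m crank '[[0,0.05,0.01,0,0,0,1],[0,0.1,0.02,0,0,0,1],[0,0.16,0.035,0,0,0,1],[0,0.22,0.05,0,0,0,1],[0,0.28,0.068,0,0,0,1],[0,0.34,0.086,0,0,0,1],[0,0.4,0.107,0,0,0,1],[0,0.455,0.128,0,0,0,1],[0,0.515,0.15,0,0,0,1],[0,0.57,0.175,0,0,0,1]]'
python3 -m crank '[[0,0.055,0.025,0,0,0,1],[0,0.11,0.053,0,0,0,1],[0,0.16,0.08,0,0,0,1],[0,0.22,0.11,0,0,0,1]]'
```

```text
time_s: 5.2
eef_pos: [561.3, 142.2, 449.0]
ee_rot: [-0.0, 0.039, 0.999, -0.0]
force: [2.3, -0.3, 0.3]
grip_width: 0.127
grip_force: 26.0
time_s: 5.6
eef_pos: [563.0, 164.2, 438.4]
ee_rot: [0.0, 0.039, 0.999, -0.0]
force: [3.9, -1.1, -0.5]
grip_width: 0.131
grip_force: 25.5
```

```bash
python3 -m crank '[[0,0.105,0.063,0,0,0,1],[0,0.206,0.132,0,0,0,1],[0,0.304,0.206,0,0,0,1],[0,0.4,0.284,0,0,0,1],[0,0.489,0.367,0,0,0,1],[0,0.575,0.455,0,0,0,1],[0,0.656,0.547,0,0,0,1],[0,0.733,0.642,0,0,0,1],[0,0.805,0.742,0,0,0,1],[0,0.872,0.844,0,0,0,1],[0,0.933,0.95,0,0,0,1],[0,0.933,0.95,0,0,0,1]]'
python3 - <<'E'
from h import *
print(rel(bar(0.55)+[0,0,155],RB))
E
```

```text
time_s: 6.8
eef_pos: [570.2, 258.1, 341.8]
ee_rot: [-0.0, 0.039, 0.999, 0.0]
force: [7.0, 0.9, -0.9]
grip_width: 0.13
grip_force: 24.8
(array([-0.002, -0.008, -0.01 ]), array([ 0.001, -0.001,  0.005]))
```

```bash
python3 -m crank '[[0,0.056,0.109,0,0,0,1],[0,0.107,0.221,0,0,0,1],[0,0.152,0.335,0,0,0,1],[0,0.191,0.451,0,0,0,1],[0,0.225,0.57,0,0,0,1],[0,0.252,0.69,0,0,0,1],[0,0.274,0.81,0,0,0,1],[0,0.289,0.93,0,0,0,1],[0,0.289,0.93,0,0,0,1]]'
python3 -m crank '[[0,0.005,0.06,0,0,0,1],[0,0.009,0.123,0,0,0,1],[0,0.012,0.185,0,0,0,1],[0,0.013,0.245,0,0,0,1],[0,0.012,0.3,0,0,0,1],[0,0.01,0.34,0,0,0,1],[0,0.01,0.375,0,0,0,1],[0,0.01,0.375,0,0,0,1],[0,0.01,0.375,0,0,0,1]]'
python3 - <<'E'
from h import *
print(rel(bar(0)+[0,0,155],RB))
for n in("side","scene"):
  p,d,c=grab(n,n+"2")
  q=c-H; X=q@ex;Y=q@ey;Z=q[...,2]
  m=(abs(X)<110)&(Y>70)&(Y<180)&(abs(Z)<80)
  A=np.c_[Y[m],np.ones(m.sum())]; print(n,np.median(Z[m]),np.linalg.lstsq(A,Z[m],rcond=None)[0])
E
```

```text
time_s: 7.7
eef_pos: [572.4, 285.6, 248.5]
ee_rot: [-0.001, 0.039, 0.999, -0.0]
force: [2.9, -1.0, -2.2]
grip_width: 0.125
grip_force: 24.4
time_s: 8.6
eef_pos: [572.9, 286.2, 216.3]
ee_rot: [0.001, 0.039, 0.999, -0.0]
force: [-7.0, -10.7, 23.2]
grip_width: 0.129
grip_force: 27.5
(array([0.002, 0.008, 0.033]), array([-0.001,  0.003,  0.004]))
side 2.617430517947014 [-0.00362022  2.68592129]
scene 3.348719516587323 [ 1.28523004e-04 -1.05432888e+01]
```

View pics/side2.png

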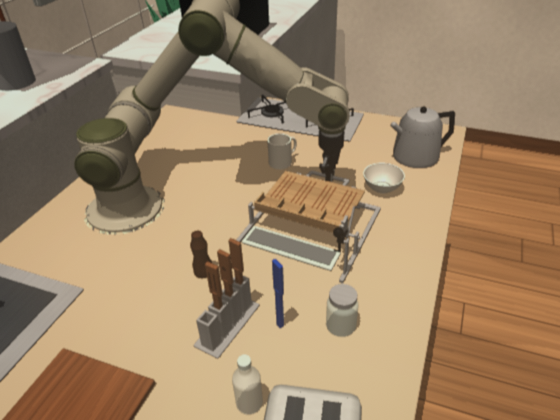

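```bash
python3 -m crank '[[0,0.003,-0.123,0,0,0,1],[0,0,-0.245,0,0,0,1],[0,-0.01,-0.368,0,0,0,1],[0,-0.025,-0.489,0,0,0,1],[0,-0.047,-0.61,0,0,0,1],[0,-0.074,-0.73,0,0,0,1],[0,-0.108,-0.848,0,0,0,1],[0,-0.147,-0.964,0,0,0,1],[0,-0.147,-0.964,0,0,0,1]]'
python3 -m crank '[[0,-0.045,-0.114,0,0,0,1],[0,-0.096,-0.226,0,0,0,1],[0,-0.152,-0.335,0,0,0,1],[0,-0.213,-0.441,0,0,0,1],[0,-0.28,-0.543,0,0,0,1],[0,-0.352,-0.643,0,0,0,1],[0,-0.429,-0.738,0,0,0,1],[0,-0.51,-0.83,0,0,0,1],[0,-0.596,-0.918,0,0,0,1],[0,-0.65,-0.968,0,0,0,1],[0,-0.65,-0.968,0,0,0,1]]'
python3 - <<'E'
from h import *
for t in(.85,.86,.87,.88,.9,.92,.94): print(t,rel(bar(t)+[0,0,155],RB))
p,d,c=grab("side"); q=c-H; m=(abs(q@ex)<110)&(q@ey>0)&(q@ey<140)&(q[...,2]>60); Q=q[m]; Y=Q@ey
# face in stand yz
k=abs(Q[:,2]-np.tan(.88)*Y)<25; f=np.polyfit(Y[k],Q[k,2],1); print(k.sum(),"angle",np.arctan(f[0]))
E
```

```text
time_s: 9.6
eef_pos: [571.5, 272.4, 310.8]
ee_rot: [0.002, 0.039, 0.999, 0.001]
force: [4.1, 5.0, -1.6]
grip_width: 0.126
grip_force: 24.7
time_s: 10.7
eef_pos: [565.8, 209.6, 410.0]
ee_rot: [0.004, 0.038, 0.999, 0.005]
force: [0.4, 19.5, 16.4]
grip_width: 0.133
grip_force: 25.4
0.85 (array([-0.007,  0.034,  0.089]), array([0.013, 0.009, 0.006]))
0.86 (array([-0.007,  0.016,  0.072]), array([0.013, 0.009, 0.006]))
0.87 (array([-0.007, -0.001,  0.055]), array([0.013, 0.009, 0.006]))
0.88 (array([-0.007, -0.019,  0.038]), array([0.013, 0.009, 0.006]))
0.9 (array([-0.007, -0.055,  0.005]), array([0.013, 0.009, 0.006]))
0.92 (array([-0.007, -0.092, -0.028]), array([0.013, 0.009, 0.006]))
0.94 (array([-0.007, -0.13 , -0.059]), array([0.013, 0.009, 0.006]))
3441 angle 0.8406108027136515
```

```bash
cat >> h.py <<'E'
def angle(c,g):
    """board angle from cloud c, guess g (line fit in stand yz)"""
    q=c-H; Y=q@ey; Z=q[...,2]
    for w in (12,6,4,3,3):
        by=Y*np.cos(g)+Z*np.sin(g); bz=-Y*np.sin(g)+Z*np.cos(g)
        m=(abs(q@ex)<120)&(by>55)&(by<165)&(abs(bz-4)<w)
        k=np.polyfit(by[m],bz[m],1); g+=np.arctan(k[0])
    return round(g,4),int(m.sum()),round(float(np.median(bz[m])),2)
E
python3 -m crank '[[0,0.02,-0.025,0,0,0,1],[0,-0.03,-0.065,0,0,0,1],[0,-0.075,-0.1,0,0,0,1],[0,-0.12,-0.13,0,0,0,1],[0,-0.12,-0.13,0,0,0,1],[0,-0.12,-0.13,0,0,0,1]]'
python3 - <<'E'
from h import *
for n in ("side","scene"):
  print(n,angle(np.load(n+"0.npz")["c"],1.02))
  p,d,c=grab(n,n+"3"); print([angle(c,g) for g in (.86,.9,.94,.98)])
for t in(.87,.9,.92,.94,.96): print(t,rel(bar(t)+[0,0,155],RB)[0])
E
```

```text
time_s: 11.35
eef_pos: [565.0, 197.4, 421.8]
ee_rot: [0.003, 0.038, 0.999, 0.004]
force: [1.3, 13.4, 13.0]
grip_width: 0.128
grip_force: 25.8
side (np.float64(1.0264), 2354, 4.22)
[(np.float64(0.9234), 2455, 4.31), (np.float64(0.9239), 2467, 4.26), (np.float64(0.9239), 2467, 4.26), (np.float64(0.9239), 2467, 4.26)]
scene (np.float64(1.0211), 1735, 4.85)
[(np.float64(0.9229), 1869, 4.69), (np.float64(0.9229), 1869, 4.69), (np.float64(0.9229), 1869, 4.69), (np.float64(0.9229), 1869, 4.69)]
0.87 [-0.005  0.119  0.173]
0.9 [-0.005  0.065  0.123]
0.92 [-0.005  0.028  0.091]
0.94 [-0.005 -0.01   0.06 ]
0.96 [-0.005 -0.048  0.029]
```

```bash
python3 -m crank '[[0,-0.02,-0.016,0,0,0,1],[0,-0.042,-0.034,0,0,0,1],[0,-0.042,-0.034,0,0,0,1],[0,-0.042,-0.034,0,0,0,1],[0,-0.042,-0.034,0,0,0,1]]'
python3 - <<'E'
from h import *
print(angle(grab("side")[2],.94))
E
python3 -m crank '[[0,0.04,0.03,0,0,0,1],[0,0.075,0.06,0,0,0,1],[0,0.11,0.09,0,0,0,1],[0,0.14,0.12,0,0,0,1],[0,0.14,0.12,0,0,0,1],[0,0.14,0.12,0,0,0,1]]'
python3 - <<'E'
from h import *
p,d,c=grab("side","s4"); print(angle(c,.88)); cv2.imwrite("pics/s4c.png",cv2.resize(p[110:290,200:440,::-1],None,fx=3,fy=3))
E
```

```text
time_s: 11.95
eef_pos: [564.6, 193.3, 425.2]
ee_rot: [0.003, 0.038, 0.999, 0.004]
force: [0.7, 13.1, 14.4]
grip_width: 0.127
grip_force: 25.8
(np.float64(0.947), 2475, 4.21)
time_s: 12.6
eef_pos: [565.8, 207.3, 412.9]
ee_rot: [0.003, 0.038, 0.999, 0.004]
force: [2.5, 13.6, 12.1]
grip_width: 0.126
grip_force: 25.7
(np.float64(0.8662), 2460, 4.35)
```

View pics/s4c.png

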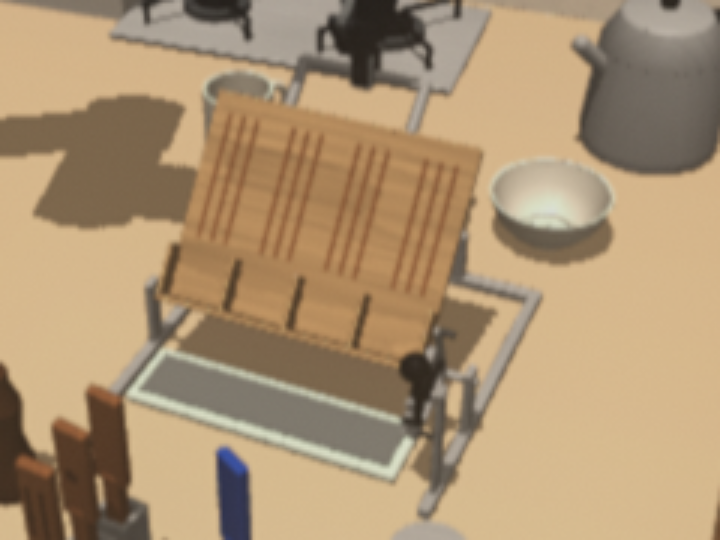

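The pawl's weight is forward (engaged) and the angle reads 0.866. I'll let go.

```bash
python3 -m crank '[[0,0.02,0.02,0,0,0,1],[0,0.02,0.02,0,0,0,1],[0,0.02,0.02,0,0,0,0.7],[0,0.02,0.02,0,0,0,0.5],[0,0.02,0.02,0,0,0,0.4],[0,0.02,0.02,0,0,0,0.4],[0,0.02,0.02,0,0,0,0.4],[0,0.02,0.02,0,0,0,0.4]]'
python3 - <<'E'
from h import *
print(angle(grab("side")[2],.87))
s=status.sense(); print(rel(bar(.87)+[0,0,155],RB))
E
python3 -m crank '[[0,0,-0.3,0,0,0,0.4],[0,0,-0.6,0,0,0,0.4],[0,0,-0.9,0,0,0,0.4],[0,0,-1,0,0,0,0],[0,0,-1,0,0,0,0],[0,0,-1,0,0,0,0]]'
python3 - <<'E'
from h import *
print(angle(grab("side")[2],.87),status.sense()["joints"])
E
```

```text
time_s: 13.45
eef_pos: [566.3, 207.0, 408.6]
ee_rot: [-0.0, 0.039, 0.999, -0.0]
force: [-0.1, -0.4, 0.8]
grip_width: 0.602
grip_force: 0.0
(np.float64(0.8624), 2490, 4.26)
(array([0.   , 0.025, 0.041]), array([-0.   , -0.   ,  0.004]))
time_s: 14.1
eef_pos: [566.4, 207.0, 507.2]
ee_rot: [-0.001, 0.039, 0.999, -0.0]
force: [0.1, 1.2, -0.7]
grip_width: 0.995
grip_force: 0.0
(np.float64(0.8664), 2461, 4.08) [ 1.56308866e-01  4.54506420e-01  1.03547487e+00 -2.16656298e-05
  1.65458909e+00 -1.33584311e+00]
```

```bash
cat >> h.py <<'E'
def plan(wps,s=None):
    """split the way through wps into calls; print shift, turn units and rows needed"""
    s=s or status.sense(); p=np.array(s["eef_pos"]); r=rot(s)
    for j,(q,Rm) in enumerate(wps):
        q=np.array(q,float); rv=(r.inv()*Rm).as_rotvec(); 
        n=1
        while True:
            sh=r.inv().apply(q-p)/n/100; t=rv/n/np.deg2rad(45)
            # shift seen from each intermediate frame
            ok=all(abs((r*R.from_rotvec(rv*k/n)).inv().apply(q-p)/n/100).max()<=.98 for k in range(n)) and abs(t).max()<=.98
            if ok: break
            n+=1
        for k in range(n):
            rk=r*R.from_rotvec(rv*k/n); sh=rk.inv().apply((q-p)/n)/100
            rows=max(np.linalg.norm(sh)*2,np.linalg.norm(t)*45/8.59)
            print(j,np.round(sh,2).tolist(),np.round(t,2).tolist(),"rows",round(rows+1.5))
        p=q;r=Rm
def spat():
    P=[];C=[]
    for n in("scene","side"):
        p,d,c=grab(n); ok=d>0; P.append(c[ok]);C.append(p[ok])
    P=np.vstack(P);C=np.vstack(C).astype(int)
    w=(C[:,0]-C[:,2]>25)&(C[:,0]<140)&(P[:,2]>150)&(P[:,2]<235)&(P[:,1]<-150)&(P[:,0]>420)&(P[:,0]<600)
    Q=P[w]; Q=Q[np.argsort(Q[:,1])]; out=[]
    for g in np.split(Q,np.where(np.diff(Q[:,1])>6)[0]+1):
        if len(g)<60: continue
        r=cv2.minAreaRect(g[:,:2].astype(np.float32)); a=r[2] if r[1][0]>r[1][1] else r[2]-90
        a=(a+90)%180-90
        out.append((np.array(r[0]),a)); print(len(g),np.round(r[0],1),np.round(r[1],1),"heading",round(a,1),"ztop",np.percentile(g[:,2],99).round(0))
    return out
AL=np.radians(35)
def grasp(xy,a,zc=197,back=0,D=163):
    a=np.radians(a); wx=np.array([np.cos(a),np.sin(a),0]); v=np.array([-np.sin(a),np.cos(a),0])
    zt=v*np.sin(AL)-ez*np.cos(AL); return np.r_[xy,zc]-(D+back)*zt, R.from_matrix(np.c_[np.cross(wx,zt),wx,zt])
E
python3 - <<'E'
from h import *
o=spat(); xy,a=o[0]
V=R.from_matrix(np.c_[ey,ex,-ez])
p0,r0=grasp(xy,a,back=90); p1,r1=grasp(xy,a); print(p0,p1)
plan([((560,60,560),V),(p0,r0),(p1,r1)])
E
```

```text
490 [ 494.7 -321.4] [15.8 34.2] heading -10.5 ztop 222.0
462 [ 500.7 -280.1] [15.5 35.3] heading -12.9 ztop 222.0
450 [ 544.  -249.1] [ 15.2 110.7] heading -13.9 ztop 221.0
[ 468.15223567 -464.08687947  404.24546721] [ 477.60282865 -413.33744881  330.52178322]
0 [-0.02, -0.49, -0.18] [-0.0, -0.0, 0.67] rows 5
0 [-0.26, -0.42, -0.18] [-0.0, -0.0, 0.67] rows 5
0 [-0.43, -0.23, -0.18] [-0.0, -0.0, 0.67] rows 5
1 [-0.88, -0.08, 0.26] [-0.01, 0.13, 0.02] rows 3
1 [-0.91, -0.07, 0.17] [-0.01, 0.13, 0.02] rows 3
1 [-0.92, -0.05, 0.07] [-0.01, 0.13, 0.02] rows 3
1 [-0.92, -0.04, -0.02] [-0.01, 0.13, 0.02] rows 3
1 [-0.92, -0.02, -0.11] [-0.01, 0.13, 0.02] rows 3
1 [-0.9, -0.01, -0.21] [-0.01, 0.13, 0.02] rows 3
2 [-0.0, -0.0, 0.9] [0.0, 0.0, 0.0] rows 3
```

```bash
python3 -m crank '[[-0.02,-0.49,-0.18,0,0,0.67,0],[-0.02,-0.49,-0.18,0,0,0.67,0],[-0.02,-0.49,-0.18,0,0,0.67,0],[-0.02,-0.49,-0.18,0,0,0.67,0]]' >/dev/null
python3 -m crank '[[-0.26,-0.42,-0.18,0,0,0.67,0],[-0.26,-0.42,-0.18,0,0,0.67,0],[-0.26,-0.42,-0.18,0,0,0.67,0],[-0.26,-0.42,-0.18,0,0,0.67,0]]' >/dev/null
python3 -m crank '[[-0.43,-0.23,-0.18,0,0,0.67,0],[-0.43,-0.23,-0.18,0,0,0.67,0],[-0.43,-0.23,-0.18,0,0,0.67,0],[-0.43,-0.23,-0.18,0,0,0.67,0],[-0.43,-0.23,-0.18,0,0,0.67,0]]' >/dev/null
python3 -m crank '[[-0.5,-0.08,0.1,0,0.13,0,0],[-0.9,-0.08,0.26,0,0.13,0,0],[-0.9,-0.08,0.26,0,0.13,0,0]]' >/dev/null
python3 -m crank '[[-0.5,-0.07,0.1,0,0.13,0,0],[-0.91,-0.07,0.17,0,0.13,0,0],[-0.91,-0.07,0.17,0,0.13,0,0]]'
python3 - <<'E'
from h import *
o=spat(); xy,a=o[0]
p0,r0=grasp(xy,a,back=90); p1,r1=grasp(xy,a)
plan([(p0,r0),(p1,r1)]); print(status.sense()["joints"])
E
```

```text
time_s: 16.15
eef_pos: [528.8, -120.3, 508.4]
ee_rot: [-0.07, 0.734, 0.671, 0.074]
force: [-0.6, 0.1, 0.1]
grip_width: 0.999
grip_force: 0.0
484 [ 494.2 -321.4] [15.1 35. ] heading -8.4 ztop 222.0
457 [ 501.6 -280.4] [15.3 34.9] heading -12.9 ztop 222.0
446 [ 508.4 -240.2] [15.9 36.3] heading -10.3 ztop 222.0
0 [-0.91, -0.07, 0.08] [-0.01, 0.13, 0.02] rows 3
0 [-0.92, -0.05, -0.01] [-0.01, 0.13, 0.02] rows 3
0 [-0.91, -0.04, -0.11] [-0.01, 0.13, 0.02] rows 3
0 [-0.9, -0.03, -0.2] [-0.01, 0.13, 0.02] rows 3
1 [0.0, -0.0, 0.9] [0.0, 0.0, 0.0] rows 3
[-0.4632746   0.30900481  1.23642536  0.19088821  1.67102634 -0.36531257]
```

```bash
python3 -m crank '[[-0.45,-0.03,0.04,0,0.07,0,0],[-0.91,-0.07,0.08,0,0.13,0.02,0],[-0.91,-0.07,0.08,0,0.13,0.02,0]]' >/dev/null
python3 -m crank '[[-0.45,-0.03,0,0,0.07,0,0],[-0.92,-0.05,0,0,0.13,0.02,0],[-0.92,-0.05,0,0,0.13,0.02,0]]' >/dev/null
python3 -m crank '[[-0.45,-0.03,-0.05,0,0.07,0,0],[-0.91,-0.04,-0.11,0,0.13,0.02,0],[-0.91,-0.04,-0.11,0,0.13,0.02,0]]' >/dev/null
python3 -m crank '[[-0.45,-0.02,-0.1,0,0.07,0,0],[-0.9,-0.03,-0.2,0,0.13,0.02,0],[-0.9,-0.03,-0.2,0,0.13,0.02,0],[-0.9,-0.03,-0.2,0,0.13,0.02,0]]'
python3 - <<'E'
from h import *
o=spat(); xy,a=o[0]
p1,r1=grasp(xy,-10)
plan([(p1,r1)]); print(status.sense()["joints"])
grab("wrist","w5")
E
```

```text
time_s: 17.55
eef_pos: [472.4, -462.9, 404.3]
ee_rot: [-0.206, 0.723, 0.622, 0.22]
force: [-1.1, 1.6, 0.9]
grip_width: 0.996
grip_force: 0.0
411 [ 494.1 -321.7] [15.9 34.2] heading -9.0 ztop 221.0
474 [ 501.  -279.8] [15.1 35. ] heading -12.4 ztop 221.0
456 [ 508.5 -240.2] [16.1 34.8] heading -17.3 ztop 222.0
0 [-0.03, 0.0, 0.89] [-0.05, 0.0, 0.02] rows 3
[-0.99671089  0.7105541   0.91611823  0.40490142  1.98091877 -0.774431  ]
```

View pics/w5.png

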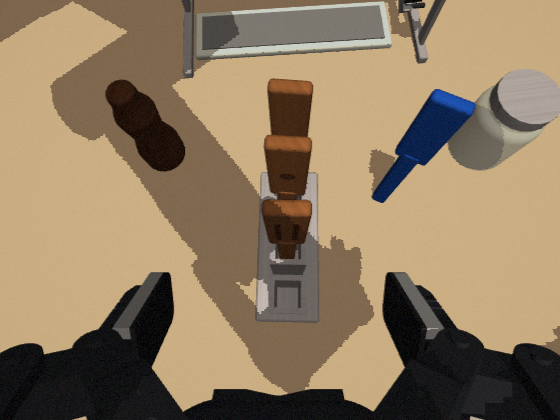

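The wrist view shows the three spatulas in line at column ~288. The nearest, at (287,220), is between the fingers, so I'll advance and grip.

```bash
python3 -m crank '[[0,0,0.3,0,0,0,0],[-0.03,0,0.6,-0.05,0,0,0],[-0.03,0,0.89,-0.05,0,0.02,0],[-0.03,0,0.89,-0.05,0,0.02,0],[-0.03,0,0.89,-0.05,0,0.02,0],[-0.03,0,0.89,-0.05,0,0.02,1],[-0.03,0,0.89,-0.05,0,0.02,1],[-0.03,0,0.89,-0.05,0,0.02,1],[-0.03,0,0.89,-0.05,0,0.02,1],[-0.03,0,0.89,-0.05,0,0.02,1],[-0.03,0,0.89,-0.05,0,0.02,1]]' 60
cat >> h.py <<'E'
def place(bx,s,off,al=AL,D=163,yfoot=4,th=.868,tilt=0.05):
    """TCP pose with the spatula (gripped s from its foot, leaning tilt off the board) off mm up the board/out of its seat (off=(along u, along n))"""
    g=th+tilt; u=ey*np.cos(g)+ez*np.sin(g); n=np.cross(ex,u)
    ub=ey*np.cos(th)+ez*np.sin(th); nb=np.cross(ex,ub)
    foot=H+bx*ex+ub*(yfoot+off[0])+nb*(4+7+1.5+off[1])
    c=foot+u*s; zt=-u*np.cos(al)-n*np.sin(al); 
    return c-D*zt, R.from_matrix(np.c_[np.cross(ex,zt),ex,zt]), c
E
python3 - <<'E'
from h import *
s=status.sense(); p=np.array(s["eef_pos"]); r=rot(s); zt=r.apply([0,0,1]); print("axis pt",p+163*zt,"zt",zt, "alpha",np.degrees(np.arccos(-zt[2])))
A,r2,_=place(-97,186,(60,30)); B,r3,_=place(-97,186,(8,0)); print(A,B,r2.as_matrix()[:,2])
plan([(p+[0,0,225],r),(A+[0,0,60],r2),(A,r2),(B,r3)])
E
```

```text
time_s: 18.8
eef_pos: [476.4, -415.7, 330.1]
ee_rot: [-0.193, 0.732, 0.611, 0.231]
force: [-0.8, 0.2, 4.7]
grip_width: 0.333
grip_force: 59.4
axis pt [ 492.91183629 -323.62196649  196.66358786] zt [ 0.10153376  0.56496537 -0.81884372] alpha 35.03078777612665
[466.66633313 179.07003893 456.91742455] [465.79174126 168.38650688 397.84884379] [-0.00342018 -0.04177904 -0.99912102]
0 [0.65, -0.0, -0.92] [0.0, 0.0, 0.0] rows 4
0 [0.65, -0.0, -0.92] [0.0, 0.0, 0.0] rows 4
1 [0.76, -0.19, 0.61] [0.01, -0.14, -0.02] rows 3
1 [0.82, -0.18, 0.53] [0.01, -0.14, -0.02] rows 3
1 [0.88, -0.16, 0.43] [0.01, -0.14, -0.02] rows 3
1 [0.92, -0.15, 0.34] [0.01, -0.14, -0.02] rows 3
1 [0.96, -0.13, 0.23] [0.01, -0.14, -0.02] rows 3
1 [0.98, -0.11, 0.13] [0.01, -0.14, -0.02] rows 3
2 [0.03, -0.0, 0.6] [0.0, 0.0, 0.0] rows 3
3 [-0.08, -0.0, 0.59] [0.0, 0.0, 0.0] rows 3
```

```bash
python3 -m crank '[[0.1,0,-0.14,0,0,0,1],[0.2,0,-0.28,0,0,0,1],[0.4,0,-0.56,0,0,0,1],[0.7,0,-0.98,0,0,0,1],[0.7,0,-0.98,0,0,0,1],[0.7,0,-0.98,0,0,0,1]]'
python3 -m crank '[[0.2,0,-0.28,0,0,0,1],[0.45,0,-0.63,0,0,0,1],[0.7,0,-0.98,0,0,0,1],[0.7,0,-0.98,0,0,0,1],[0.7,0,-0.98,0,0,0,1]]'
python3 - <<'E'
from h import *
A,r2,_=place(-97,186,(60,30)); plan([(A+[0,0,60],r2)])
E
```

```text
time_s: 19.4
eef_pos: [476.7, -414.6, 450.5]
ee_rot: [-0.193, 0.732, 0.611, 0.23]
force: [-0.1, -1.1, -2.0]
grip_width: 0.333
grip_force: 59.4
time_s: 19.9
eef_pos: [477.5, -414.1, 568.9]
ee_rot: [-0.194, 0.732, 0.611, 0.231]
force: [0.1, -0.5, -1.6]
grip_width: 0.331
grip_force: 59.5
0 [0.74, -0.19, 0.63] [0.01, -0.14, -0.02] rows 3
0 [0.81, -0.18, 0.54] [0.01, -0.14, -0.02] rows 3
0 [0.87, -0.16, 0.45] [0.01, -0.14, -0.02] rows 3
0 [0.91, -0.15, 0.36] [0.01, -0.14, -0.02] rows 3
0 [0.95, -0.13, 0.26] [0.01, -0.14, -0.02] rows 3
0 [0.97, -0.11, 0.15] [0.01, -0.14, -0.02] rows 3
```

```bash
python3 -m crank '[[0.3,-0.08,0.26,0,-0.07,0,1],[0.74,-0.19,0.63,0.01,-0.14,-0.02,1],[0.74,-0.19,0.63,0.01,-0.14,-0.02,1]]' >/dev/null
python3 -m crank '[[0.4,-0.09,0.27,0,-0.07,0,1],[0.81,-0.18,0.54,0.01,-0.14,-0.02,1],[0.81,-0.18,0.54,0.01,-0.14,-0.02,1]]' >/dev/null
python3 -m crank '[[0.4,-0.08,0.22,0,-0.07,0,1],[0.87,-0.16,0.45,0.01,-0.14,-0.02,1],[0.87,-0.16,0.45,0.01,-0.14,-0.02,1]]' >/dev/null
python3 -m crank '[[0.45,-0.07,0.18,0,-0.07,0,1],[0.91,-0.15,0.36,0.01,-0.14,-0.02,1],[0.91,-0.15,0.36,0.01,-0.14,-0.02,1]]' >/dev/null
python3 -m crank '[[0.45,-0.07,0.13,0,-0.07,0,1],[0.95,-0.13,0.26,0.01,-0.14,-0.02,1],[0.95,-0.13,0.26,0.01,-0.14,-0.02,1],[0.95,-0.13,0.26,0.01,-0.14,-0.02,1]]'
cat >> h.py <<'E'
def held(n="side"):
    """line of the brown spatula held: returns low end, high end seen, direction (TCP-neighbourhood points)"""
    s=status.sense(); r=rot(s); t=np.array(s["eef_pos"])+163*r.apply([0,0,1])
    p,d,c=grab(n); C=p.astype(int)
    w=(d>0)&(C[...,0]-C[...,2]>25)&(C[...,0]<140)&(C[...,1]<90)&(np.linalg.norm(c-t,axis=-1)<215)&(c[...,2]>(H[2]+20))
    lab,L,st,_=cv2.connectedComponentsWithStats(w.astype(np.uint8))
    k=1+np.argmax(st[1:,4]); Q=c[L==k]; m=np.median(Q,0); ax=np.linalg.svd(Q-m,full_matrices=False)[2][0]; ax*=np.sign(ax[2])
    pr=(Q-m)@ax; lo=m+ax*np.percentile(pr,1); hi=m+ax*np.percentile(pr,99)
    print(n,len(Q),"lo",lo.round(1),"hi",hi.round(1),"len",np.ptp(np.percentile(pr,[1,99])).round(0),"lean",np.degrees(np.arctan2(ax@ey,ax[2])).round(1),"side lean",np.degrees(np.arctan2(ax@ex,ax[2])).round(1),"grip->lo",((t-lo)@ax).round(0))
    return p,Q
E
python3 - <<'E'
from h import *
for n in("side","scene"):
    p,Q=held(n); cv2.imwrite(f"pics/{n}6.png",p[...,::-1])
A,r2,_=place(-97,186,(60,30)); plan([(A+[0,0,60],r2),(A,r2)])
E
```

```text
time_s: 21.5
eef_pos: [467.4, 79.9, 524.8]
ee_rot: [-0.027, 0.739, 0.673, 0.018]
force: [0.8, -0.4, -0.9]
grip_width: 0.334
grip_force: 59.7
side 1085 lo [432.3 139.1 177.4] hi [543.6 147.5 197.6] len 113.0 lean 40.6 side lean 79.6 grip->lo 62.0
scene 892 lo [432.6 143.4 183.2] hi [595.  146.5 202.9] len 164.0 lean 39.7 side lean 83.1 grip->lo 54.0
0 [0.5, -0.05, 0.07] [-0.01, -0.07, -0.01] rows 3
0 [0.5, -0.05, 0.05] [-0.01, -0.07, -0.01] rows 3
1 [0.03, -0.0, 0.6] [0.0, 0.0, 0.0] rows 3
```

View pics/side6.png

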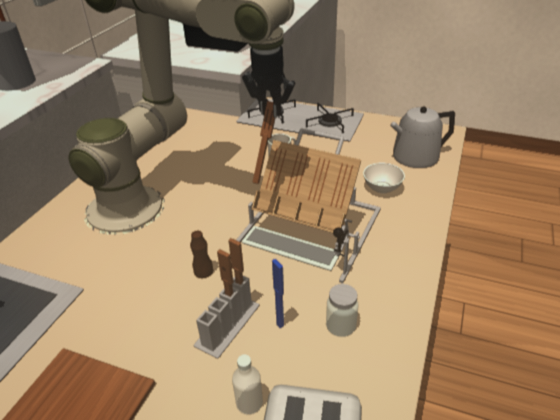

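The first spatula hangs straight in the grip at (262,145), above the board's left end. I'll carry on to just over the bay and measure there.

```bash
python3 -m crank '[[0.5,-0.05,0.07,0,-0.07,0,1],[0.5,-0.05,0.07,0,-0.07,0,1],[0.5,-0.05,0.07,0,-0.07,0,1]]' >/dev/null
python3 -m crank '[[0.5,-0.05,0.05,-0.01,-0.07,-0.01,1],[0.5,-0.05,0.05,-0.01,-0.07,-0.01,1],[0.5,-0.05,0.05,-0.01,-0.07,-0.01,1],[0.5,-0.05,0.05,-0.01,-0.07,-0.01,1]]'
cat >> h.py <<'E'
def held(n="side",D=163):
    s=status.sense(); r=rot(s); t=np.array(s["eef_pos"])+D*r.apply([0,0,1]); u=r.apply([np.sin(AL),0,-np.cos(AL)])
    p,d,c=grab(n); C=p.astype(int); q=c-t; l=q@u; per=np.linalg.norm(q-l[...,None]*u,axis=-1)
    w=(d>0)&(C[...,0]-C[...,2]>25)&(C[...,0]<140)&(C[...,1]<95)&(per<28)&(l<-15)&(l>-230)
    Q=c[w]; m=np.median(Q,0); ax=np.linalg.svd(Q-m,full_matrices=False)[2][0]; ax*=np.sign(ax[2]); pr=(Q-m)@ax; lo=m+ax*np.percentile(pr,1)
    rl=lo-H; 
    print(n,len(Q),"lean",np.degrees(np.arctan2(ax@ey,ax[2])).round(1),"side",np.degrees(np.arctan2(ax@ex,ax[2])).round(1),"s",((t-lo)@ax).round(0),"lo stand",np.round([rl@ex,rl@ey,rl[2]],1),"expect lean",np.degrees(np.arctan2(u@ey,u[2])).round(1))
    return p,Q
E
python3 - <<'E'
from h import *
for n in("side","scene"): held(n)
s=status.sense();A,r2,_=place(-97,186,(60,30));print(rel(A,r2))
E
```

```text
time_s: 22.3
eef_pos: [466.5, 179.2, 517.8]
ee_rot: [0.014, 0.737, 0.675, -0.019]
force: [-0.0, 0.2, -1.4]
grip_width: 0.336
grip_force: 59.7
side 481 lean 37.6 side -0.1 s 184.0 lo stand [-98.8   7.  140.9] expect lean 37.7
scene 402 lean 37.5 side 1.0 s 182.0 lo stand [-94.1  12.  139.7] expect lean 37.7
(array([0.026, 0.006, 0.609]), array([-0.006,  0.007, -0.007]))
```

```bash
python3 -m crank '[[0.03,0,0.3,0,0,0,1],[0.03,0,0.61,0,0,0,1],[0.03,0,0.61,0,0,0,1],[0.03,0,0.61,0,0,0,1]]'
python3 -m crank '[[-0.02,0,0.15,0,0,0,1],[-0.04,0,0.3,0,0,0,1],[-0.06,0,0.45,0,0,0,1],[-0.08,0,0.59,0,0,0,1],[-0.08,0,0.59,0,0,0,1],[-0.08,0,0.59,0,0,0,1]]'
python3 - <<'E'
from h import *
for n in("side","scene"): p,_=held(n); cv2.imwrite(f"pics/{n}7.png",p[...,::-1])
B,r3,_=place(-97,184,(0,0)); print(rel(B,r3))
p=cv2.imread("pics/side7.png"); q=cv2.imread("pics/scene7.png"); 
cv2.imwrite("pics/c7.png",np.hstack([cv2.resize(p[90:270,220:380],None,fx=2.5,fy=2.5),cv2.resize(q[110:290,220:380],None,fx=2.5,fy=2.5)]))
E
```

```text
time_s: 22.8
eef_pos: [466.0, 180.3, 457.7]
ee_rot: [0.015, 0.737, 0.676, -0.019]
force: [0.9, -0.3, -0.1]
grip_width: 0.336
grip_force: 59.7
time_s: 23.4
eef_pos: [464.9, 170.0, 399.8]
ee_rot: [0.015, 0.736, 0.676, -0.018]
force: [-0.2, -0.9, -0.7]
grip_width: 0.33
grip_force: 59.6
side 574 lean 39.6 side 1.6 s 186.0 lo stand [-100.8   -2.5   20.3] expect lean 37.7
scene 638 lean 40.3 side 6.6 s 201.0 lo stand [-101.2  -11.1    6.3] expect lean 37.7
(array([-0.076,  0.012,  0.098]), array([-0.003,  0.007, -0.004]))
```

View pics/c7.png

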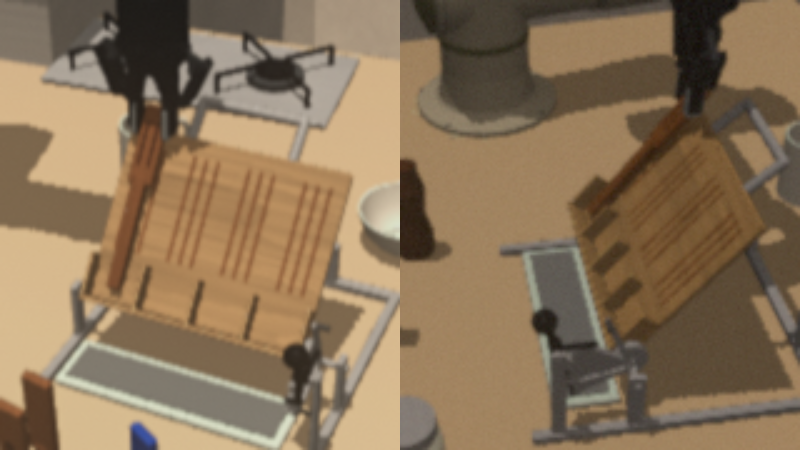

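The spatula's foot is in the first bay, just above the ledge. I'll lower it gently until it touches.

```bash
python3 -m crank '[[-0.02,0,0.03,0,0,0,1],[-0.04,0,0.055,0,0,0,1],[-0.04,0,0.055,0,0,0,1]]'
python3 -m crank '[[-0.01,0,0.01,0,0,0,1],[-0.02,0,0.025,0,0,0,1],[-0.02,0,0.025,0,0,0,1]]'
python3 -m crank '[[-0.01,0,0.01,0,0,0,1],[-0.02,0,0.025,0,0,0,1],[-0.02,0,0.025,0,0,0,1]]'
```

```text
time_s: 23.8
eef_pos: [464.2, 165.6, 392.7]
ee_rot: [0.015, 0.736, 0.676, -0.019]
force: [-0.5, -1.0, 0.0]
grip_width: 0.334
grip_force: 59.5
time_s: 24.1
eef_pos: [464.0, 163.6, 390.2]
ee_rot: [0.014, 0.736, 0.676, -0.019]
force: [0.6, -1.9, -0.4]
grip_width: 0.335
grip_force: 59.6
time_s: 24.4
eef_pos: [463.8, 161.6, 387.8]
ee_rot: [0.014, 0.736, 0.676, -0.019]
force: [1.4, -0.8, 0.4]
grip_width: 0.335
grip_force: 59.7
```

```bash
python3 -m crank '[[-0.01,0,0.01,0,0,0,1],[-0.02,0,0.025,0,0,0,1],[-0.02,0,0.025,0,0,0,1]]'
python3 -m crank '[[-0.01,0,0.01,0,0,0,1],[-0.02,0,0.025,0,0,0,1],[-0.02,0,0.025,0,0,0,1]]'
python3 - <<'E'
from h import *
for n in("side","scene"): held(n)
B,r3,_=place(-97,184,(0,0)); print(rel(B,r3))
E
```

```text
time_s: 24.7
eef_pos: [463.6, 160.6, 387.6]
ee_rot: [0.014, 0.736, 0.676, -0.016]
force: [-1.4, 9.8, 16.0]
grip_width: 0.339
grip_force: 61.1
time_s: 25.0
eef_pos: [463.7, 159.4, 387.2]
ee_rot: [0.015, 0.736, 0.676, -0.013]
force: [0.0, 19.1, 27.6]
grip_width: 0.334
grip_force: 62.1
side 527 lean 39.2 side 1.5 s 182.0 lo stand [-100.9  -11.7   12.4] expect lean 37.2
scene 534 lean 40.5 side 4.7 s 186.0 lo stand [-97.5 -11.4   6.5] expect lean 37.2
(array([ 0.026,  0.014, -0.03 ]), array([ 0.004, -0.003, -0.004]))
```

Contact. I'll relieve the pressure by 1–2 mm, open partly and retreat along the tool.

```bash
python3 -m crank '[[0.02,0,-0.02,0,0,0,1],[0.02,0,-0.02,0,0,0,0.6],[0.02,0,-0.02,0,0,0,0.45],[0.02,0,-0.02,0,0,0,0.45],[0.02,0,-0.02,0,0,0,0.45],[0.02,0,-0.02,0,0,0,0.45]]'
python3 -m crank '[[0,0,-0.15,0,0,0,0.45],[0,0,-0.3,0,0,0,0.45],[0,0,-0.6,0,0,0,0.45],[0,0,-1,0,0,0,0.3],[0,0,-1,0,0,0,0],[0,0,-1,0,0,0,0]]'
cat >> h.py <<'E'
def seated(c,p,th=.868):
    q=c-H; C=p.astype(int); X=q@ex; by=(q@ey)*np.cos(th)+q[...,2]*np.sin(th); bz=-(q@ey)*np.sin(th)+q[...,2]*np.cos(th)
    w=(bz>8)&(bz<60)&(by>55)&(by<225)&(abs(X)<135)&(C[...,0]<150)&(C[...,0]-C[...,2]>25)&(C[...,1]<95)
    for b in(-97,-32,32,97):
        m=w&(abs(X-b)<30)
        if m.sum()>60:
            z=np.polyfit(by[m],bz[m],1); x=np.polyfit(by[m],X[m],1); print("bay",b,m.sum(),"bz@60,200",np.polyval(z,[60,200]).round(1),"x@0,200",np.polyval(x,[0,200]).round(1),"ymax",np.percentile(by[m],99).round(0))
E
python3 - <<'E'
from h import *
for n in("side","scene"):
    p,d,c=grab(n,n+"8"); print(n,angle(c,.87)); seated(c,p)
o=spat(); xy,a=o[0]; p0,r0=grasp(xy,a,back=90)
s=status.sense(); print(s["eef_pos"]); plan([(p0+[0,0,120],r0),(p0,r0)])
E
```

```text
time_s: 25.7
eef_pos: [463.6, 159.4, 384.8]
ee_rot: [0.014, 0.736, 0.676, -0.019]
force: [0.4, -0.4, 0.5]
grip_width: 0.55
grip_force: 0.0
time_s: 26.3
eef_pos: [464.4, 164.2, 485.1]
ee_rot: [0.015, 0.736, 0.676, -0.019]
force: [-0.7, -0.2, -0.4]
grip_width: 0.993
grip_force: 0.0
side (np.float64(0.8665), 2275, 4.15)
bay -97 457 bz@60,200 [18.2 14.4] x@0,200 [-99.2 -99.1] ymax 206.0
scene (np.float64(0.8628), 1754, 4.62)
bay -97 340 bz@60,200 [16.1 13.8] x@0,200 [-94.1 -93.2] ymax 209.0
460 [ 501.  -279.9] [16.1 36.1] heading -13.0 ztop 222.0
450 [ 545.  -249.7] [ 16.1 108.4] heading -13.5 ztop 222.0
[464.57212381 164.19068594 483.87808083]
0 [-0.97, 0.09, -0.02] [-0.01, 0.14, 0.03] rows 3
0 [-0.96, 0.11, -0.13] [-0.01, 0.14, 0.03] rows 3
0 [-0.94, 0.13, -0.23] [-0.01, 0.14, 0.03] rows 3
0 [-0.91, 0.16, -0.33] [-0.01, 0.14, 0.03] rows 3
0 [-0.86, 0.18, -0.43] [-0.01, 0.14, 0.03] rows 3
0 [-0.81, 0.2, -0.52] [-0.01, 0.14, 0.03] rows 3
1 [-0.34, 0.0, 0.49] [0.0, 0.0, 0.0] rows 3
1 [-0.34, 0.0, 0.49] [0.0, 0.0, 0.0] rows 3
```

The first spatula is seated flat in bay -97. Next is the middle one.

```bash
python3 -m crank '[[-0.48,0.04,0,0,0.07,0,0],[-0.97,0.09,-0.02,-0.01,0.14,0.03,0],[-0.97,0.09,-0.02,-0.01,0.14,0.03,0]]' >/dev/null
python3 -m crank '[[-0.48,0.06,-0.06,0,0.07,0,0],[-0.96,0.11,-0.13,-0.01,0.14,0.03,0],[-0.96,0.11,-0.13,-0.01,0.14,0.03,0]]' >/dev/null
python3 -m crank '[[-0.47,0.06,-0.11,0,0.07,0,0],[-0.94,0.13,-0.23,-0.01,0.14,0.03,0],[-0.94,0.13,-0.23,-0.01,0.14,0.03,0]]' >/dev/null
python3 -m crank '[[-0.45,0.08,-0.16,0,0.07,0,0],[-0.91,0.16,-0.33,-0.01,0.14,0.03,0],[-0.91,0.16,-0.33,-0.01,0.14,0.03,0]]' >/dev/null
python3 -m crank '[[-0.43,0.09,-0.21,0,0.07,0,0],[-0.86,0.18,-0.43,-0.01,0.14,0.03,0],[-0.86,0.18,-0.43,-0.01,0.14,0.03,0]]' >/dev/null
python3 -m crank '[[-0.4,0.1,-0.26,0,0.07,0,0],[-0.81,0.2,-0.52,-0.01,0.14,0.03,0],[-0.81,0.2,-0.52,-0.01,0.14,0.03,0],[-0.81,0.2,-0.52,-0.01,0.14,0.03,0]]'
python3 - <<'E'
from h import *
o=spat(); xy,a=o[0]; a=-11.5; p0,r0=grasp(xy,a,back=90); p1,r1=grasp(xy,a)
plan([(p0,r0),(p1,r1)])
E
```

```text
time_s: 28.4
eef_pos: [467.4, -420.8, 524.1]
ee_rot: [-0.188, 0.747, 0.592, 0.236]
force: [-0.3, 0.0, -0.1]
grip_width: 1.0
grip_force: 0.0
492 [ 500.  -279.5] [15.2 35.9] heading -12.7 ztop 222.0
452 [ 507.9 -240. ] [15.9 36.3] heading -13.6 ztop 222.0
0 [-0.36, 0.02, 0.49] [0.01, -0.0, -0.01] rows 3
0 [-0.36, 0.02, 0.49] [0.01, -0.0, -0.01] rows 3
1 [0.0, 0.0, 0.9] [0.0, 0.0, 0.0] rows 3
```

```bash
python3 -m crank '[[-0.36,0.02,0.49,0,0,0,0],[-0.7,0.04,0.98,0.02,0,-0.02,0],[-0.7,0.04,0.98,0.02,0,-0.02,0],[-0.7,0.04,0.98,0.02,0,-0.02,0],[-0.7,0.04,0.98,0.02,0,-0.02,0]]'
python3 - <<'E'
from h import *
o=spat(); xy,a=o[0]; p1,r1=grasp(xy,-12); plan([(p1,r1)])
E
```

```text
time_s: 29.0
eef_pos: [470.6, -421.8, 407.1]
ee_rot: [-0.19, 0.741, 0.601, 0.233]
force: [-0.6, 0.2, 0.4]
grip_width: 1.001
grip_force: 0.0
415 [ 501.3 -279.9] [14.9 36.1] heading -14.3 ztop 222.0
445 [ 508.8 -240.5] [15.6 33.9] heading -12.4 ztop 222.0
0 [-0.01, 0.01, 0.93] [-0.0, 0.0, 0.0] rows 3
```

```bash
python3 -m crank '[[0,0,0.3,0,0,0,0],[0,0,0.6,0,0,0,0],[-0.01,0.01,0.92,0,0,0,0],[-0.01,0.01,0.92,0,0,0,0],[-0.01,0.01,0.92,0,0,0,0],[-0.01,0.01,0.92,0,0,0,1],[-0.01,0.01,0.92,0,0,0,1],[-0.01,0.01,0.92,0,0,0,1],[-0.01,0.01,0.92,0,0,0,1],[-0.01,0.01,0.92,0,0,0,1],[-0.01,0.01,0.92,0,0,0,1]]' 60
python3 -m crank '[[0.1,0,-0.14,0,0,0,1],[0.2,0,-0.28,0,0,0,1],[0.4,0,-0.56,0,0,0,1],[0.69,0,-0.98,0,0,0,1],[0.69,0,-0.98,0,0,0,1],[0.69,0,-0.98,0,0,0,1]]'
python3 -m crank '[[0.2,0,-0.28,0,0,0,1],[0.45,0,-0.63,0,0,0,1],[0.69,0,-0.98,0,0,0,1],[0.69,0,-0.98,0,0,0,1],[0.69,0,-0.98,0,0,0,1]]'
python3 - <<'E'
from h import *
held("side")
A,r2,_=place(-32,184,(60,30)); plan([(A+[0,0,60],r2),(A,r2)])
E
```

```text
time_s: 30.2
eef_pos: [481.7, -372.3, 329.8]
ee_rot: [-0.191, 0.741, 0.6, 0.234]
force: [-0.5, -1.0, 6.1]
grip_width: 0.338
grip_force: 59.2
time_s: 30.8
eef_pos: [482.0, -372.1, 449.4]
ee_rot: [-0.19, 0.741, 0.6, 0.233]
force: [-0.4, -1.3, -0.9]
grip_width: 0.338
grip_force: 59.4
time_s: 31.3
eef_pos: [482.7, -372.6, 567.4]
ee_rot: [-0.192, 0.741, 0.599, 0.233]
force: [0.4, -0.1, -1.0]
grip_width: 0.334
grip_force: 59.5
side 720 lean -0.3 side 0.6 s 182.0 lo stand [ -23.  -329.4  182.4] expect lean -0.2
0 [0.69, -0.11, 0.59] [0.01, -0.14, -0.03] rows 3
0 [0.75, -0.09, 0.51] [0.01, -0.14, -0.03] rows 3
0 [0.81, -0.07, 0.43] [0.01, -0.14, -0.03] rows 3
0 [0.85, -0.05, 0.34] [0.01, -0.14, -0.03] rows 3
0 [0.88, -0.03, 0.24] [0.01, -0.14, -0.03] rows 3
0 [0.9, -0.01, 0.15] [0.01, -0.14, -0.03] rows 3
1 [0.03, -0.0, 0.6] [0.0, 0.0, 0.0] rows 3
```

```bash
python3 -m crank '[[0.35,-0.05,0.29,0,-0.07,0,1],[0.69,-0.11,0.59,0.01,-0.14,-0.03,1],[0.69,-0.11,0.59,0.01,-0.14,-0.03,1]]' >/dev/null
python3 -m crank '[[0.37,-0.05,0.25,0,-0.07,0,1],[0.75,-0.09,0.51,0.01,-0.14,-0.03,1],[0.75,-0.09,0.51,0.01,-0.14,-0.03,1]]' >/dev/null
python3 -m crank '[[0.4,-0.03,0.21,0,-0.07,0,1],[0.81,-0.07,0.43,0.01,-0.14,-0.03,1],[0.81,-0.07,0.43,0.01,-0.14,-0.03,1]]' >/dev/null
python3 -m crank '[[0.42,-0.02,0.17,0,-0.07,0,1],[0.85,-0.05,0.34,0.01,-0.14,-0.03,1],[0.85,-0.05,0.34,0.01,-0.14,-0.03,1]]' >/dev/null
python3 -m crank '[[0.44,-0.01,0.12,0,-0.07,0,1],[0.88,-0.03,0.24,0.01,-0.14,-0.03,1],[0.88,-0.03,0.24,0.01,-0.14,-0.03,1]]' >/dev/null
python3 -m crank '[[0.45,0,0.07,0,-0.07,0,1],[0.9,-0.01,0.15,0.01,-0.14,-0.03,1],[0.9,-0.01,0.15,0.01,-0.14,-0.03,1],[0.9,-0.01,0.15,0.01,-0.14,-0.03,1]]'
python3 - <<'E'
from h import *
held("side");held("scene")
A,r2,_=place(-32,184,(60,30)); B,r3,_=place(-32,184,(8,0),yfoot=0); plan([(A,r2),(B,r3)])
E
```

```text
time_s: 33.25
eef_pos: [528.2, 171.3, 514.9]
ee_rot: [0.012, 0.729, 0.684, -0.021]
force: [0.6, -0.5, -0.6]
grip_width: 0.331
grip_force: 59.5
side 509 lean 37.9 side 0.1 s 183.0 lo stand [-37.1   3.4 139.6] expect lean 37.7
scene 443 lean 37.6 side 0.3 s 181.0 lo stand [-31.2   6.6 140.2] expect lean 37.7
0 [0.05, 0.04, 0.6] [-0.01, 0.01, 0.02] rows 3
1 [-0.11, 0.0, 0.63] [0.0, 0.0, 0.0] rows 3
```

```bash
python3 -m crank '[[0.05,0.04,0.3,0,0,0.02,1],[0.05,0.04,0.6,0,0,0.02,1],[0.05,0.04,0.6,0,0,0.02,1],[0.05,0.04,0.6,0,0,0.02,1]]'
python3 -m crank '[[-0.03,0,0.16,0,0,0,1],[-0.05,0,0.31,0,0,0,1],[-0.08,0,0.47,0,0,0,1],[-0.11,0,0.63,0,0,0,1],[-0.11,0,0.63,0,0,0,1],[-0.11,0,0.63,0,0,0,1]]'
python3 -m crank '[[-0.02,0,0.025,0,0,0,1],[-0.04,0,0.05,0,0,0,1],[-0.04,0,0.05,0,0,0,1]]'
python3 - <<'E'
from h import *
for n in("side","scene"): held(n)
B,r3,_=place(-32,184,(0,0),yfoot=0); print(rel(B,r3))
E
```

```text
time_s: 33.75
eef_pos: [531.3, 172.9, 457.0]
ee_rot: [0.013, 0.735, 0.678, -0.02]
force: [0.9, 0.9, -0.1]
grip_width: 0.338
grip_force: 59.5
time_s: 34.35
eef_pos: [529.8, 159.9, 395.4]
ee_rot: [0.014, 0.734, 0.678, -0.019]
force: [0.7, 0.4, -0.8]
grip_width: 0.337
grip_force: 59.6
time_s: 34.65
eef_pos: [529.0, 155.8, 388.9]
ee_rot: [0.013, 0.734, 0.678, -0.02]
force: [0.2, -0.8, -0.4]
grip_width: 0.336
grip_force: 59.6
side 568 lean 39.4 side 1.5 s 183.0 lo stand [-37.  -10.8  13. ] expect lean 37.7
scene 663 lean 41.0 side 5.3 s 188.0 lo stand [-34.6 -12.1   6.9] expect lean 37.7
(array([-0.017,  0.009,  0.019]), array([-0.01 ,  0.007,  0.004]))
```

```bash
python3 -m crank '[[-0.01,0,0.01,0,0,0,1],[-0.02,0,0.02,0,0,0,1],[-0.02,0,0.02,0,0,0,1]]'
python3 -m crank '[[-0.01,0,0.01,0,0,0,1],[-0.015,0,0.02,0,0,0,1],[-0.015,0,0.02,0,0,0,1]]'
```

```text
time_s: 35.05
eef_pos: [528.8, 154.6, 388.2]
ee_rot: [0.013, 0.734, 0.679, -0.018]
force: [-1.2, 6.8, 8.5]
grip_width: 0.335
grip_force: 60.6
time_s: 35.35
eef_pos: [528.5, 154.0, 388.0]
ee_rot: [0.013, 0.734, 0.679, -0.016]
force: [-1.8, 15.0, 18.6]
grip_width: 0.336
grip_force: 61.8
```

Contact. Release and retreat, then start toward the third.

```bash
python3 -m crank '[[0.01,0,-0.02,0,0,0,1],[0.01,0,-0.02,0,0,0,0.6],[0.01,0,-0.02,0,0,0,0.47],[0.01,0,-0.02,0,0,0,0.47],[0.01,0,-0.02,0,0,0,0.47],[0.01,0,-0.02,0,0,0,0.47]]'
python3 -m crank '[[0,0,-0.15,0,0,0,0.47],[0,0,-0.3,0,0,0,0.47],[0,0,-0.6,0,0,0,0.47],[0,0,-1,0,0,0,0.3],[0,0,-1,0,0,0,0],[0,0,-1,0,0,0,0]]'
python3 - <<'E'
from h import *
for n in("side","scene"):
    p,d,c=grab(n,n+"9"); print(n,angle(c,.87)); seated(c,p)
o=spat(); xy,a=o[0]; xy=[508.5,-240.3]; p0,r0=grasp(xy,-12,back=90)
s=status.sense(); print(s["eef_pos"]); plan([(p0+[0,0,120],r0),(p0,r0)])
E
```

```text
time_s: 35.95
eef_pos: [528.9, 153.3, 386.7]
ee_rot: [0.013, 0.734, 0.678, -0.02]
force: [1.1, -0.5, 0.8]
grip_width: 0.535
grip_force: 0.0
time_s: 36.55
eef_pos: [529.9, 158.1, 486.9]
ee_rot: [0.013, 0.734, 0.679, -0.02]
force: [-0.3, 1.5, 0.6]
grip_width: 0.99
grip_force: 0.0
side (np.float64(0.8624), 1971, 4.14)
bay -97 468 bz@60,200 [17.5 14.7] x@0,200 [-99.9 -99.1] ymax 206.0
bay -32 476 bz@60,200 [17.6 14.5] x@0,200 [-35.1 -35.1] ymax 204.0
scene (np.float64(0.8622), 1495, 4.74)
bay -97 338 bz@60,200 [16.1 13.7] x@0,200 [-93.4 -93.9] ymax 209.0
bay -32 377 bz@60,200 [16.2 13.9] x@0,200 [-29.7 -29. ] ymax 209.0
446 [ 545.5 -249.2] [ 15.9 108.3] heading -13.3 ztop 222.0
[530.09798417 158.00643083 485.55150123]
0 [-0.91, -0.02, -0.02] [-0.01, 0.14, 0.03] rows 3
0 [-0.9, 0.0, -0.12] [-0.01, 0.14, 0.03] rows 3
0 [-0.88, 0.02, -0.22] [-0.01, 0.14, 0.03] rows 3
0 [-0.85, 0.04, -0.31] [-0.01, 0.14, 0.03] rows 3
0 [-0.81, 0.06, -0.4] [-0.01, 0.14, 0.03] rows 3
0 [-0.76, 0.08, -0.49] [-0.01, 0.14, 0.03] rows 3
1 [-0.34, 0.0, 0.49] [0.0, 0.0, 0.0] rows 3
1 [-0.34, 0.0, 0.49] [0.0, 0.0, 0.0] rows 3
```

```bash
python3 -m crank '[[-0.45,-0.01,0,0,0.07,0,0],[-0.91,-0.02,-0.02,-0.01,0.14,0.03,0],[-0.91,-0.02,-0.02,-0.01,0.14,0.03,0]]' >/dev/null
python3 -m crank '[[-0.45,0,-0.06,0,0.07,0,0],[-0.9,0,-0.12,-0.01,0.14,0.03,0],[-0.9,0,-0.12,-0.01,0.14,0.03,0]]' >/dev/null
python3 -m crank '[[-0.44,0,-0.11,0,0.07,0,0],[-0.88,0.02,-0.22,-0.01,0.14,0.03,0],[-0.88,0.02,-0.22,-0.01,0.14,0.03,0]]' >/dev/null
python3 -m crank '[[-0.42,0.02,-0.15,0,0.07,0,0],[-0.85,0.04,-0.31,-0.01,0.14,0.03,0],[-0.85,0.04,-0.31,-0.01,0.14,0.03,0]]' >/dev/null
python3 -m crank '[[-0.4,0.03,-0.2,0,0.07,0,0],[-0.81,0.06,-0.4,-0.01,0.14,0.03,0],[-0.81,0.06,-0.4,-0.01,0.14,0.03,0]]' >/dev/null
python3 -m crank '[[-0.38,0.04,-0.25,0,0.07,0,0],[-0.76,0.08,-0.49,-0.01,0.14,0.03,0],[-0.76,0.08,-0.49,-0.01,0.14,0.03,0],[-0.76,0.08,-0.49,-0.01,0.14,0.03,0]]'
python3 - <<'E'
from h import *
o=spat(); xy,a=o[0]; p0,r0=grasp(xy,-12,back=90); plan([(p0,r0)])
E
```

```text
time_s: 38.65
eef_pos: [473.2, -381.3, 523.6]
ee_rot: [-0.19, 0.746, 0.594, 0.235]
force: [0.8, 0.5, -0.5]
grip_width: 1.0
grip_force: 0.0
465 [ 508.3 -240. ] [16.  34.7] heading -17.6 ztop 222.0
0 [-0.35, 0.03, 0.49] [0.0, -0.0, -0.01] rows 3
0 [-0.35, 0.03, 0.49] [0.0, -0.0, -0.01] rows 3
```

```bash
python3 -m crank '[[-0.35,0.03,0.49,0,0,0,0],[-0.7,0.06,0.98,0,0,-0.02,0],[-0.7,0.06,0.98,0,0,-0.02,0],[-0.7,0.06,0.98,0,0,-0.02,0],[-0.7,0.06,0.98,0,0,-0.02,0]]'
python3 - <<'E'
from h import *
o=spat(); xy,a=o[0]; p1,r1=grasp(xy,-12); plan([(p1,r1)])
E
```

```text
time_s: 39.25
eef_pos: [478.2, -383.0, 405.8]
ee_rot: [-0.186, 0.741, 0.601, 0.237]
force: [-0.3, 0.1, 0.6]
grip_width: 1.003
grip_force: 0.0
390 [ 508.9 -240.4] [15.9 34.3] heading -12.9 ztop 221.0
0 [-0.0, -0.0, 0.92] [0.01, 0.0, 0.01] rows 3
```

```bash
python3 -m crank '[[0,0,0.3,0,0,0,0],[0,0,0.6,0,0,0,0],[0,0,0.91,0,0,0,0],[0,0,0.91,0,0,0,0],[0,0,0.91,0,0,0,0],[0,0,0.91,0,0,0,1],[0,0,0.91,0,0,0,1],[0,0,0.91,0,0,0,1],[0,0,0.91,0,0,0,1],[0,0,0.91,0,0,0,1],[0,0,0.91,0,0,0,1]]' 60
python3 -m crank '[[0.1,0,-0.14,0,0,0,1],[0.2,0,-0.28,0,0,0,1],[0.4,0,-0.56,0,0,0,1],[0.69,0,-0.98,0,0,0,1],[0.69,0,-0.98,0,0,0,1],[0.69,0,-0.98,0,0,0,1]]'
python3 -m crank '[[0.2,0,-0.28,0,0,0,1],[0.45,0,-0.63,0,0,0,1],[0.69,0,-0.98,0,0,0,1],[0.69,0,-0.98,0,0,0,1],[0.69,0,-0.98,0,0,0,1]]'
python3 - <<'E'
from h import *
held("side")
A,r2,_=place(33,184,(60,30)); plan([(A+[0,0,60],r2),(A,r2)])
E
```

```text
time_s: 40.45
eef_pos: [489.1, -333.1, 330.1]
ee_rot: [-0.187, 0.741, 0.6, 0.237]
force: [-1.7, -0.5, 5.3]
grip_width: 0.336
grip_force: 59.2
time_s: 41.05
eef_pos: [488.4, -332.8, 449.9]
ee_rot: [-0.186, 0.741, 0.6, 0.237]
force: [0.6, -0.5, -1.9]
grip_width: 0.332
grip_force: 59.4
time_s: 41.55
eef_pos: [487.9, -332.9, 567.9]
ee_rot: [-0.188, 0.741, 0.599, 0.237]
force: [-0.2, 0.4, -0.8]
grip_width: 0.331
grip_force: 59.4
side 685 lean -0.3 side 0.7 s 182.0 lo stand [ -20.3 -288.8  182.6] expect lean -0.1
0 [0.65, -0.0, 0.56] [0.01, -0.14, -0.03] rows 3
0 [0.7, 0.02, 0.49] [0.01, -0.14, -0.03] rows 3
0 [0.75, 0.04, 0.41] [0.01, -0.14, -0.03] rows 3
0 [0.79, 0.06, 0.32] [0.01, -0.14, -0.03] rows 3
0 [0.82, 0.07, 0.24] [0.01, -0.14, -0.03] rows 3
0 [0.84, 0.09, 0.14] [0.01, -0.14, -0.03] rows 3
1 [0.03, -0.0, 0.6] [0.0, 0.0, 0.0] rows 3
```

```bash
python3 -m crank '[[0.33,0,0.28,0,-0.07,0,1],[0.65,0,0.56,0.01,-0.14,-0.03,1],[0.65,0,0.56,0.01,-0.14,-0.03,1]]' >/dev/null
python3 -m crank '[[0.35,0.01,0.25,0,-0.07,0,1],[0.7,0.02,0.49,0.01,-0.14,-0.03,1],[0.7,0.02,0.49,0.01,-0.14,-0.03,1]]' >/dev/null
python3 -m crank '[[0.37,0.02,0.2,0,-0.07,0,1],[0.75,0.04,0.41,0.01,-0.14,-0.03,1],[0.75,0.04,0.41,0.01,-0.14,-0.03,1]]' >/dev/null
python3 -m crank '[[0.4,0.03,0.16,0,-0.07,0,1],[0.79,0.06,0.32,0.01,-0.14,-0.03,1],[0.79,0.06,0.32,0.01,-0.14,-0.03,1]]' >/dev/null
python3 -m crank '[[0.41,0.03,0.12,0,-0.07,0,1],[0.82,0.07,0.24,0.01,-0.14,-0.03,1],[0.82,0.07,0.24,0.01,-0.14,-0.03,1]]' >/dev/null
python3 -m crank '[[0.42,0.04,0.07,0,-0.07,0,1],[0.84,0.09,0.14,0.01,-0.14,-0.03,1],[0.84,0.09,0.14,0.01,-0.14,-0.03,1],[0.84,0.09,0.14,0.01,-0.14,-0.03,1]]'
python3 - <<'E'
from h import *
held("side");held("scene")
A,r2,_=place(33,184,(60,30)); B,r3,_=place(33,184,(8,0),yfoot=0); plan([(A,r2),(B,r3)])
E
```

```text
time_s: 43.5
eef_pos: [593.4, 166.3, 514.2]
ee_rot: [0.016, 0.73, 0.683, -0.018]
force: [0.3, -0.2, -0.1]
grip_width: 0.335
grip_force: 59.3
side 531 lean 38.4 side 0.3 s 182.0 lo stand [ 28.2   5.  138.6] expect lean 37.8
scene 500 lean 37.6 side 0.9 s 181.0 lo stand [ 33.7   7.6 138.2] expect lean 37.8
0 [0.05, 0.03, 0.6] [0.0, 0.01, 0.02] rows 3
1 [-0.11, 0.0, 0.63] [0.0, 0.0, 0.0] rows 3
```

```bash
python3 -m crank '[[0.05,0.03,0.3,0,0,0.02,1],[0.05,0.03,0.6,0,0,0.02,1],[0.05,0.03,0.6,0,0,0.02,1],[0.05,0.03,0.6,0,0,0.02,1]]'
python3 -m crank '[[-0.03,0,0.16,0,0,0,1],[-0.05,0,0.31,0,0,0,1],[-0.08,0,0.47,0,0,0,1],[-0.11,0,0.63,0,0,0,1],[-0.11,0,0.63,0,0,0,1],[-0.11,0,0.63,0,0,0,1]]'
python3 -m crank '[[-0.02,0,0.025,0,0,0,1],[-0.04,0,0.05,0,0,0,1],[-0.04,0,0.05,0,0,0,1]]'
python3 -m crank '[[-0.01,0,0.01,0,0,0,1],[-0.02,0,0.02,0,0,0,1],[-0.02,0,0.02,0,0,0,1]]'
python3 - <<'E'
from h import *
held()
B,r3,_=place(33,184,(0,0),yfoot=0); print(rel(B,r3))
E
```

```text
time_s: 44.0
eef_pos: [596.1, 168.0, 456.5]
ee_rot: [0.017, 0.736, 0.677, -0.017]
force: [0.8, 0.1, 0.8]
grip_width: 0.334
grip_force: 59.3
time_s: 44.6
eef_pos: [595.1, 154.9, 395.0]
ee_rot: [0.018, 0.735, 0.677, -0.016]
force: [0.3, -0.2, -0.9]
grip_width: 0.335
grip_force: 59.4
time_s: 44.9
eef_pos: [594.5, 150.7, 388.4]
ee_rot: [0.017, 0.735, 0.677, -0.017]
force: [0.4, -0.1, -1.1]
grip_width: 0.335
grip_force: 59.3
time_s: 45.2
eef_pos: [594.2, 149.8, 388.2]
ee_rot: [0.017, 0.735, 0.678, -0.015]
force: [-0.5, 6.4, 7.4]
grip_width: 0.337
grip_force: 60.7
side 586 lean 39.8 side 1.8 s 182.0 lo stand [ 28.8 -10.2  11.9] expect lean 37.6
(array([-0.009,  0.005,  0.011]), array([0.006, 0.005, 0.001]))
```

```bash
python3 -m crank '[[-0.01,0,0.01,0,0,0,1],[-0.01,0,0.01,0,0,0,0.6],[-0.01,0,0.01,0,0,0,0.47],[-0.01,0,0,0,0,0,0.47],[-0.01,0,0,0,0,0,0.47],[-0.01,0,0,0,0,0,0.47]]'
python3 -m crank '[[0,0,-0.15,0,0,0,0.47],[0,0,-0.3,0,0,0,0.47],[0,0,-0.6,0,0,0,0.47],[0,0,-1,0,0,0,0.3],[0,0,-1,0,0,0,0],[0,0,-1,0,0,0,0],[0,0,-1,0,0,0,0],[0,0,-1,0,0,0,0]]'
python3 - <<'E'
from h import *
for n in("side","scene"):
    p,d,c=grab(n,n+"10"); print(n,angle(c,.87)); seated(c,p)
p=cv2.imread("pics/side10.png"); q=cv2.imread("pics/scene10.png"); cv2.imwrite("pics/c10.png",np.hstack([cv2.resize(p[60:400,150:470],(400,425)),cv2.resize(q[80:340,140:460],(400,325)).copy() if 0 else cv2.resize(q[80:420,140:460],(400,425))]))
E
```

```text
time_s: 45.85
eef_pos: [594.3, 147.7, 386.1]
ee_rot: [0.017, 0.735, 0.677, -0.017]
force: [-0.1, -0.0, 0.2]
grip_width: 0.527
grip_force: 0.0
time_s: 46.65
eef_pos: [594.7, 152.6, 484.8]
ee_rot: [0.016, 0.735, 0.677, -0.018]
force: [0.4, 0.2, 0.7]
grip_width: 0.998
grip_force: 0.0
side (np.float64(0.8652), 1738, 4.03)
bay -97 468 bz@60,200 [17.5 14.4] x@0,200 [-100.1  -98.8] ymax 206.0
bay -32 485 bz@60,200 [18.2 14.1] x@0,200 [-34.8 -35.2] ymax 207.0
bay 32 494 bz@60,200 [18.5 14.2] x@0,200 [31.1 33.1] ymax 204.0
scene (np.float64(0.8639), 1209, 4.45)
bay -97 336 bz@60,200 [16.  13.6] x@0,200 [-93.9 -93.6] ymax 209.0
bay -32 376 bz@60,200 [16.1 13.9] x@0,200 [-29.8 -29.3] ymax 209.0
bay 32 433 bz@60,200 [16.3 13.9] x@0,200 [36.5 38.7] ymax 209.0
```

View pics/c10.png

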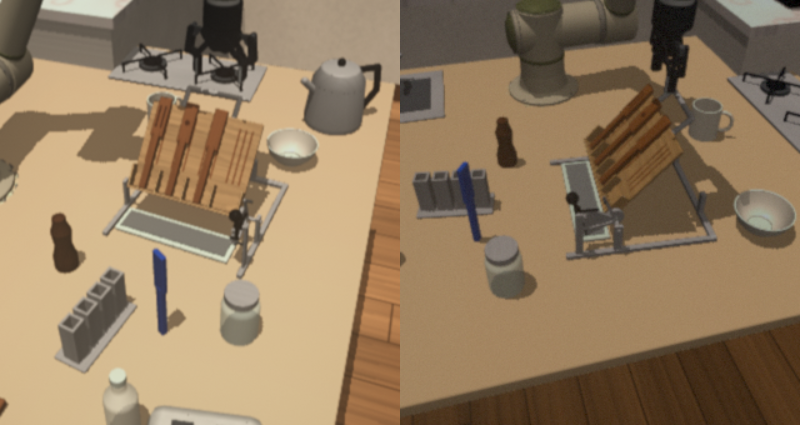

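The caddy is empty and upright, and the three spatulas lie flat on the board in three bays. The pawl is engaged, the bystanders are standing, and the gripper is clear. Handing in.

```bash
python3 -c "
from rig import ticket; print(ticket.finish_job())"
```

```text
the job is handed in; nothing more can be done
None
```

The job is handed in: the board was tipped past its top notch, lowered flat and is now propped in the second notch (measured about 0.865 rad), all three spatulas in the caddy stand head-up against it in separate bays, and the caddy, the blue look-alike and the bystanders in view are still standing.

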